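# Comb the pencils into a snug row

### The job

Take the wooden rake from its rest and comb the pencils scattered in the desk tray towards you, to the tray's near wall (the one nearest the robot), until all five lie flat, side by side and parallel to that wall without gaps; then press the row home with the rake for a moment, firmly enough to feel it close up solid, but gently, so that no lead breaks and the tray is not scored. Use only the rake on the pencils, never the fingers, then lay the rake back on its rest the way it lay, and leave the mug, stapler and tape dispenser alone.

Things in the scene. Friction and masses are not known exactly. Their poses are not given: they have to be found in the camera images.
- tray: shallow black plastic desk tray, fixed to the desk: inside 240 mm (its x) by 220 mm (its y), walls 6 mm thick, their top 16 mm above the desk, floor 4 mm above the desk. Origin under its centre at desk height; x points away from the robot, y along the near wall (the -x wall, towards the robot), z up. At the start a 15 mm strip of floor along the far wall is clear of pencils
- near_wall (a point): middle of the inner face of the tray's near wall, at floor height: x = -120 mm, z = 4 mm in the tray's frame; axes as the tray's
- rake: loose wooden hand rake, about 100 g, on its rest: handle level, teeth on the desk, origin 50 mm above the desk. Origin on the handle's axis at the balance point, the place to grip; x along the handle towards the head, z up, teeth point to -z. Handle straight, flat-sided, 18 mm wide, 20 mm high, from x = -150 to 60 mm, clear of the desk
- rake_teeth (a point): middle of the row of tooth tips: x = 69, z = -50 mm in the rake's frame, same axes. Head: cross bar 164 mm long (y), x = 60 to 78 mm, z = -18 to -2 mm; under it ten square teeth 9 mm thick, 16 mm apart in one row (7 mm gaps, narrower than any pencil)
- rest: fixed dark wooden block with an open notch that holds up the rear of the rake's handle. Origin at desk height straight below the rake's origin as put away; x the way the rake points. Block centred at x = -115 mm, 36 mm long (x), 72 mm wide; notch 28 mm wide, its floor 40 mm above the desk, cheeks 52 mm high
- pencil1: loose round wooden pencil, 116 mm long, part-used and worn, between 8 and 12 mm thick (all five alike), about 10 g, lying in the tray, free to roll; jammed hard, pencils ride up over one another; x along the pencil towards its point, origin at its middle on its axis
- pencil2: loose round wooden pencil, 150 mm long, part-used and worn, between 8 and 12 mm thick (all five alike), about 10 g, lying in the tray, free to roll; jammed hard, pencils ride up over one another; x along the pencil towards its point, origin at its middle on its axis
- pencil3: loose round wooden pencil, 160 mm long, part-used and worn, between 8 and 12 mm thick (all five alike), about 10 g, lying in the tray, free to roll; jammed hard, pencils ride up over one another; x along the pencil towards its point, origin at its middle on its axis
- pencil4: loose round wooden pencil, 145 mm long, part-used and worn, between 8 and 12 mm thick (all five alike), about 10 g, lying in the tray, free to roll; jammed hard, pencils ride up over one another; x along the pencil towards its point, origin at its middle on its axis
- pencil5: loose round wooden pencil, 112 mm long, part-used and worn, between 8 and 12 mm thick (all five alike), about 10 g, lying in the tray, free to roll; jammed hard, pencils ride up over one another; x along the pencil towards its point, origin at its middle on its axis
- mug: bystander: white mug, 80 mm across, 92 mm high, beside the work; origin under its middle
- stapler: bystander: stapler, 135 by 36 mm, 53 mm high, beyond the tray; origin under its middle, x along it
- tape: bystander: desk tape dispenser, 130 by 55 mm, 76 mm high, beside the work; origin under its middle, x along it
Things that resemble listed ones, but are neither listed nor needed, are in the scene too. Leave any pink or white look-alike of the pencil3 alone. What is shaped like the pencil4 but red is not meant.

How it is judged:
By the outcome, as a careful person would: the job done as asked, in the order asked, and still so for the second after the job is handed in, with the robot touching nothing.
It also fails if it takes over 48 s, if anything falls off the work surface, if the arm or the gripper's body presses on something with over 40 N, if the wrist force passes 120 N, or if a joint passes its speed limit or range.

### The arm

A 6-joint arm with a two-finger parallel gripper is mounted at the origin on the work surface. World frame = base frame: x ahead of the robot, y to its left, z up, the work surface at z = 0. Lengths are in m, angles in rad, forces in N, time in s.
With the tool pointing down it reaches from about 0.25 to 0.775 m from the base axis. Payload 4 kg.
Tool frame: the origin (TCP) lies at the very end of the fingers, on their centre line; the grasp point (between the pads) lies 19 mm behind it; y points along the fingers, x is the direction in which the jaws open and shut, and the axes are right-handed (so a half turn about y gives the same grasp; the last joint's range is limited). The gripper opens to 94 mm and grips with 3 to 60 N. Pads are 16 mm wide; open, the fingers measure 119 mm over their backs; the gripper's body (75 mm by 177 mm) begins 78 mm behind the grasp point.
Start: joints at [1.05, 0.087, 1.371, -0, 1.684, -0.103], TCP at [0.223, 0.503, 0.185] pointing down, gripper open.
Joint ranges: [-3.1, 3.1], [-0.76, 2.03], [0.27, 2.55], [-1.08, 4.22], [0.17, 2.65], [-2.57, 2.57]. Speed limits (rad/s): [2.79, 2.79, 3.14, 3.14, 3.14, 3.14].

### API

Orientations are given as [roll, pitch, yaw] about the fixed x, y, z axes, in that order (R = Rz(yaw) Ry(pitch) Rx(roll)).
In Python, from bench import robot gives the robot as it stands.
- The arm moves only by the shell command python3 -m handwheel 'ROWS' [OPENING]. ROWS is JSON, a list of rows, each an object with "delta_pos": the shift along the tool's x, y, z in mm, a list of three; "yaw": the turn about the tool's y in rad. A call has 1 to 12 rows; each row is the pose to reach, as a shift and turn from the pose commanded when the call began, along the tool's axes at that moment; what a row does not reach only later rows make up. A row lasts 1/10 s, in which the tool goes at most 50 mm and 8.59 degrees, less where a joint would pass 70% of its speed; a pose out of reach is approached as far as the arm can. A call with a gripper value outside its range is refused whole. OPENING is the closure in counts, from 0 (fully open) to 255 (shut), set as the call begins (- or left out, the last holds). The fingers move at their own pace and stop on an object; the grip force is fixed at half the most. Time passes only in rows, so rows that repeat a pose let the fingers close. It gives the time, the measured TCP pose, the force and the opening at its end, in the units of the state.
- robot.get_obs(): the state, without advancing time (a new reading comes with each control period).
- robot.snapshot(name): name is "scene" or "top" or "wrist"; returns a dict with "image" (480x640x3 uint8, red, green, blue), "fx", "fy", "cx", "cy" (pixels), "k1" (the pictures are not rectified: a ray, as slopes to the right and down, at radius r is drawn at 1 + k1 r^2 times it, then the intrinsics apply), "rvec" (rotation vector, rad) and "tvec" (3), from world to camera coordinates, as OpenCV has them. Camera axes: x right, y down, z forward; pixel columns grow to the right and rows downward; lengths in m; the calibration is good to about 2 mm. A picture is of the moment at which its call begins. There is no depth.
- robot.close_job(): hands the job in, once; it reports no verdict.
The state is a dict: "time": time; "joint_positions": joint angles; "qvel": joint speeds; "joint_torque": joint torques, N m; "tool_pos": TCP position; "ee_rot": TCP orientation; "wrist_force": force on the tool from outside, world axes, zero at the start; "wrist_torque": the same for the moment, N m; "width": finger opening in m.
Only numpy, scipy, OpenCV 4.12 (cv2) and the standard library are available. Lean on these libraries where they do the work, as an engineer would, in place of code of your own. Each camera call takes 0.05 s, during which the arm holds its last target.

## Working session

There is one attempt and no reset: what is moved stays moved. The work goes in short steps, Python scripts to look and compute and a shell command to move; the robot and the scene stay as the last step left them, time stands still between calls to the robot, and variables do not carry over. Pictures are saved under pics/ and viewed, and the job is handed in when it is done.

```bash
mkdir -p pics; ls
python3 - <<'E'
from bench import robot
import cv2,json
o=robot.get_obs(); print(o)
for n in ["scene","top"]:
    s=robot.snapshot(n); cv2.imwrite(f"pics/{n}0.png",s["image"][:,:,::-1]); print(n,{k:v for k,v in s.items() if k!="image"})
E
```

```text
pics
{'time': 0.0, 'joint_positions': array([ 1.04989046e+00,  8.78933499e-02,  1.37221859e+00, -3.29954383e-06,
        1.68359081e+00, -1.03107026e-01]), 'qvel': array([-5.34666590e-05, -2.58069391e-04, -2.08065774e-03,  2.97107168e-03,
        3.00219897e-04, -1.20634620e-03]), 'joint_torque': array([-1.98735775e-03, -3.40192258e+01, -3.02418458e+01,  7.15832482e-02,
        3.34541977e-02, -1.78117584e-04]), 'tool_pos': array([0.22288029, 0.50218047, 0.18415601]), 'ee_rot': array([-1.57058241,  0.00209923,  1.15299734]), 'wrist_force': array([ 0.99855021, -0.10364091, -0.20042081]), 'wrist_torque': array([-0.03586635, -0.00465256, -0.02490464]), 'width': 0.09415449815031593}
scene {'fx': 502.6488640968096, 'fy': 502.6488640968096, 'cx': 316.8994030687174, 'cy': 234.0261352169873, 'k1': 0.03259225403720318, 'rvec': array([ 1.71404368,  1.88704429, -0.70579414]), 'tvec': array([ 0.03177742, -0.36048353,  1.62409612])}
top {'fx': 590.5340516955429, 'fy': 590.5340516955429, 'cx': 318.65187675463807, 'cy': 236.2634861681451, 'k1': -0.16382952189484926, 'rvec': array([ 2.1542378 , -2.16342116,  0.1231125 ]), 'tvec': array([0.01266358, 0.5123374 , 1.32362971])}
```

View pics/scene0.png

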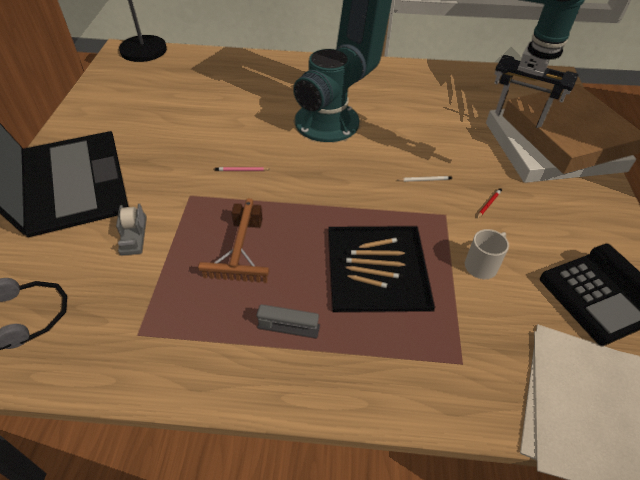

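View pics/top0.png

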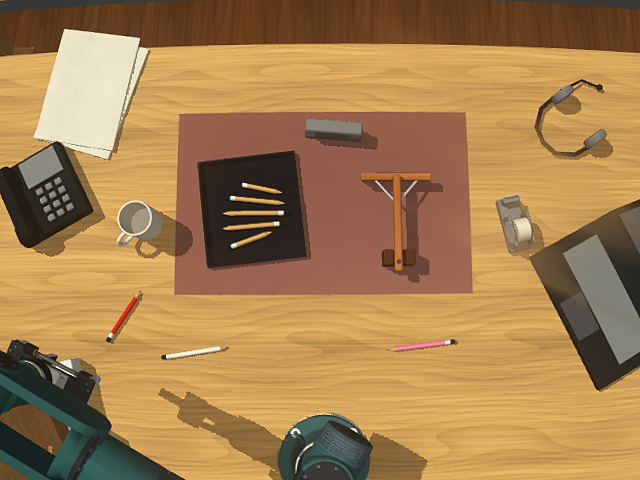

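The top picture shows the only rake at (398,220), with its head at (396,176) and the rest at (399,258). The tray is at (253,210) with five wood-coloured pencils in it. Possible mix-ups are the red (124,316), white (195,352) and pink (422,346) pencils, all outside the tray and not wanted. I'll check close crops.

```bash
cat > h.py <<'E'
import numpy as np,cv2
from bench import robot
def K(s): return np.array([[s["fx"],0,s["cx"]],[0,s["fy"],s["cy"]],[0,0,1]])
def D(s):
    return np.array([s["k1"],0,0,0,0.])
def px2w(s,uv,z):
    uv=np.array(uv,float).reshape(-1,1,2)
    # k1 distortion: cv2 model identical
    n=cv2.undistortPoints(uv,K(s),D(s)).reshape(-1,2)
    R,_=cv2.Rodrigues(s["rvec"]); t=np.array(s["tvec"])
    C=-R.T@t; d=np.c_[n,np.ones(len(n))]@R
    k=(np.broadcast_to(z,len(n))-C[2])/d[:,2]
    return C+d*k[:,None]
def w2px(s,P):
    return cv2.projectPoints(np.array(P,float).reshape(-1,1,3),s["rvec"],np.array(s["tvec"]),K(s),D(s))[0].reshape(-1,2)
def crop(s,u0,v0,u1,v1,f,name):
    im=s["image"][v0:v1,u0:u1,::-1]
    im=cv2.resize(im,None,fx=f,fy=f,interpolation=cv2.INTER_CUBIC); cv2.imwrite(name,im)
E
python3 - <<'E'
from h import *
s=robot.snapshot("top")
import pickle; pickle.dump(s,open("top0.pkl","wb"))
crop(s,185,140,325,280,4,"pics/c1.png"); crop(s,350,160,450,280,5,"pics/c2.png")
E
```

```text
(no output)
```

View pics/c1.png

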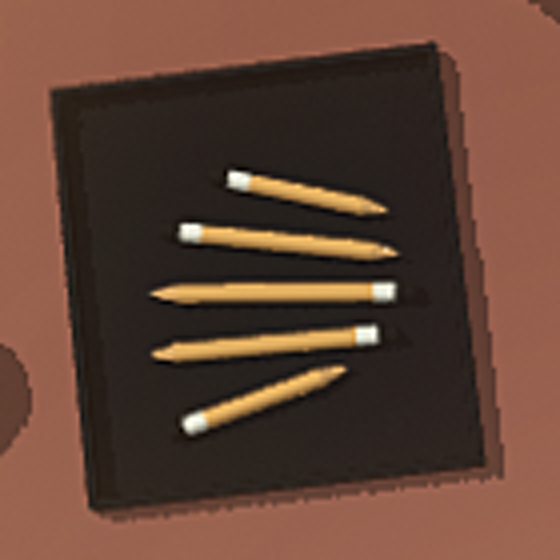

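View pics/c2.png

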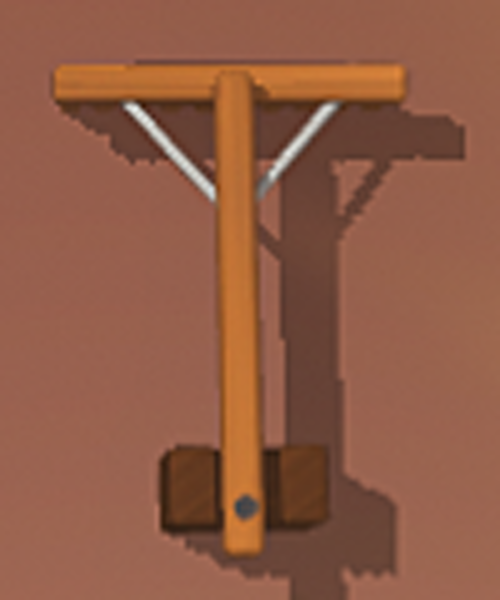

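```bash
cat >> h.py <<'E'
from scipy.optimize import least_squares
def fit2(s,model,uv,x0,zoff=0):
    model=np.array(model,float)/1000; uv=np.array(uv,float)
    def W(p,m=model):
        c,sn=np.cos(p[2]),np.sin(p[2]); return np.c_[p[0]+c*m[:,0]-sn*m[:,1],p[1]+sn*m[:,0]+c*m[:,1],m[:,2]+zoff]
    r=least_squares(lambda p:(w2px(s,W(p))-uv).ravel(),x0)
    return r.x,np.round((w2px(s,W(r.x))-uv),1)
def loc(p,w):
    d=np.array(w)[:,:2]-p[:2]; c,s=np.cos(p[2]),np.sin(p[2]); return np.c_[d[:,0]*c+d[:,1]*s,-d[:,0]*s+d[:,1]*c]*1000
E
python3 - <<'E'
from h import *
import pickle; s=pickle.load(open("top0.pkl","rb"))
R,_=cv2.Rodrigues(s["rvec"]);print("cam",-R.T@s["tvec"])
a=lambda l:np.array(l)/4+[185,140]-0.375
b=lambda l:np.array(l)/5+[350,160]-0.4
t,e=fit2(s,[(126,116,16),(126,-116,16),(-126,-116,16),(-126,116,16)],a([(52,90),(435,43),(486,465),(92,512)]),[.5,.1,0]); print("tray",t,e.tolist())
r,e=fit2(s,[(78,82,-2),(78,-82,-2),(60,-82,-2),(-150,9,10),(-150,-9,10)],b([(54,66),(404,66),(404,99),(226,554),(262,554)]),[.5,-.1,0],.05); print("rake",r,e.tolist())
print("handle far end px crop",(w2px(s,[[r[0]+.06,r[1],.06]])-[350,160])*5)
q,e=fit2(s,[(-97,36,52),(-97,-36,52),(-133,-36,52),(-133,36,52)],b([(165,447),(328,447),(325,528),(162,528)]),[.5,-.1,0]); print("rest",q,e.tolist())
P=[(230,178,388,211),(180,231,399,254),(150,294,397,291),(152,354,380,334),(184,427,346,369)]
for p in P:
    w=px2w(s,a(np.array(p).reshape(2,2)),.009); l=loc(t,w); d=w[1]-w[0]; print(l.round(1).tolist(),"L",np.hypot(*d[:2])*1000)
E
```

```text
cam [0.35321773 0.0055441  1.37471891]
tray [0.58063182 0.16876033 0.11638163] [[-0.5, 0.2], [0.6, -0.1], [0.3, -0.1], [-0.5, -0.0]]
rake [ 0.58018659 -0.16687873  0.00340081] [[-0.6, -0.5], [0.2, -0.8], [0.5, 0.3], [-0.4, 0.5], [0.4, 0.5]]
handle far end px crop [[231.31970627  93.21442453]]
rest [ 0.57674621 -0.17135555 -0.01595625] [[0.1, -0.0], [-0.7, 0.3], [-0.1, 0.0], [0.7, -0.3]]
[[61.4, 15.2], [30.1, -75.5]] L 95.93106504629576
[[33.4, 47.9], [3.8, -79.0]] L 130.34149924367216
[[-1.9, 69.3], [-17.9, -75.4]] L 145.60591999206048
[[-37.4, 71.7], [-42.0, -62.6]] L 134.4240506868955
[[-82.5, 57.3], [-60.0, -40.6]] L 100.48060196478228
```

Crops confirm the choice: five yellow pencils in the tray, and the rake with its head pointing away from the robot. The near wall is the bottom edge in the picture. I'm moving above the rake's balance point.

```bash
cat >> h.py <<'E'
def go(target,yaw=None):
    """print tool delta (mm) and yaw to reach world TCP target from the measured pose"""
    o=robot.get_obs(); R=cv2.Rodrigues(np.zeros(3))[0]
    from scipy.spatial.transform import Rotation as Ro
    M=Ro.from_euler("xyz",o["ee_rot"]).as_matrix()
    d=M.T@(np.array(target)-o["tool_pos"])*1000
    print("delta",d.round(1),"yaw",None if yaw is None else round(-(yaw-o["ee_rot"][2]),3),"F",o["wrist_force"].round(1),"t",round(o["time"],2))
E
python3 -m handwheel '[{"delta_pos":[-330,0,-420],"yaw":-0.421},{"delta_pos":[-330,0,-420],"yaw":-0.421},{"delta_pos":[-330,0,-420],"yaw":-0.421},{"delta_pos":[-330,0,-420],"yaw":-0.421},{"delta_pos":[-330,0,-420],"yaw":-0.421},{"delta_pos":[-330,0,-420],"yaw":-0.421},{"delta_pos":[-330,0,-420],"yaw":-0.421},{"delta_pos":[-330,0,-420],"yaw":-0.421},{"delta_pos":[-330,0,-420],"yaw":-0.421},{"delta_pos":[-330,0,-420],"yaw":-0.421},{"delta_pos":[-330,0,-420],"yaw":-0.421},{"delta_pos":[-330,0,-420],"yaw":-0.421}]' 0
python3 -c "
from h import *
go([.580,-.167,.14],1.574)"
```

```text
time: 1.35
tool_pos: [0.4745, 0.0262, 0.1843]
ee_rot: [-1.57, 0.002, 1.567]
wrist_force: [-0.8, 1.1, -0.5]
width: 0.094
delta [-192.7   44.5 -106.4] yaw -0.007 F [-0.8  1.1 -0.5] t 1.35
```

```bash
python3 -m handwheel '[{"delta_pos":[-43,10,-24],"yaw":-0.007},{"delta_pos":[-86,20,-48],"yaw":-0.007},{"delta_pos":[-129,30,-72],"yaw":-0.007},{"delta_pos":[-165,40,-92],"yaw":-0.007},{"delta_pos":[-187,44,-104],"yaw":-0.007},{"delta_pos":[-193,44,-107],"yaw":-0.007},{"delta_pos":[-193,44,-107],"yaw":-0.007}]' 0
python3 -c "
from h import *
go([.580,-.167,.14],1.574)
s=robot.snapshot('wrist'); cv2.imwrite('pics/w1.png',s['image'][:,:,::-1])
import pickle; pickle.dump(s,open('w1.pkl','wb'))
def rk(p,q):
  c,n=np.cos(p[2]),np.sin(p[2]); return [p[0]+c*q[0]-n*q[1],p[1]+n*q[0]+c*q[1],.05+q[2]]
r=[.5802,-.1669,.0034]
for q in [(.078,.082,-.002),(.078,-.082,-.002),(.06,-.082,-.002),(-.15,.009,.01),(-.15,-.009,.01),(0,.009,.01),(0,-.009,.01)]: print(q,w2px(s,rk(r,q)).round(1))
"
```

```text
time: 2.05
tool_pos: [0.5806, -0.1615, 0.1407]
ee_rot: [-1.57, -0.001, 1.581]
wrist_force: [-0.4, 0.2, -0.7]
width: 0.0939
delta [-5.5  0.7  0.7] yaw 0.007 F [-0.4  0.2 -0.7] t 2.05
(0.078, 0.082, -0.002) [[406.  329.3]]
(0.078, -0.082, -0.002) [[213.3 328. ]]
(0.06, -0.082, -0.002) [[211.9 308.5]]
(-0.15, 0.009, 0.01) [[323.6  28.9]]
(-0.15, -0.009, 0.01) [[296.9  28.7]]
(0, 0.009, 0.01) [[321.4 243.8]]
(0, -0.009, 0.01) [[297.8 243.6]]
```

View pics/w1.png

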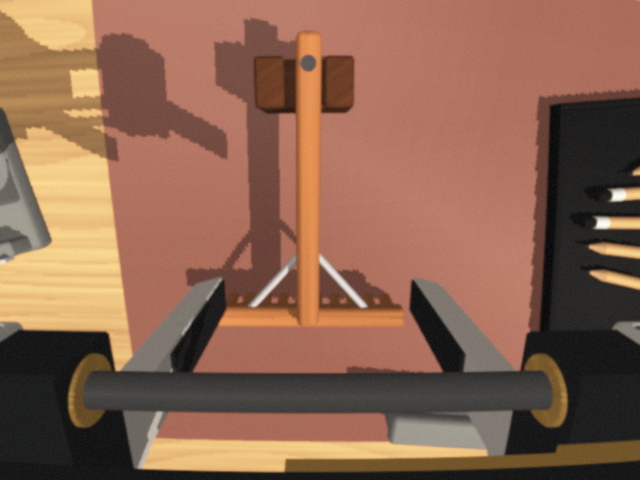

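The wrist picture shows the handle running from (309,32) to the bar at (310,315), centred between the fingers and within 2 mm of my estimate. The struts meet the handle just ahead of the grip point, so I'm descending a few mm behind it, then closing.

```bash
python3 -m handwheel '[{"delta_pos":[-5,15,3],"yaw":0.007},{"delta_pos":[-5.5,50,3.6],"yaw":0.007},{"delta_pos":[-5.5,85,3.6],"yaw":0.007},{"delta_pos":[-5.5,102,3.6],"yaw":0.007},{"delta_pos":[-5.5,109,3.6],"yaw":0.007},{"delta_pos":[-5.5,109,3.6],"yaw":0.007},{"delta_pos":[-5.5,109,3.6],"yaw":0.007}]' 0
python3 -m handwheel '[{"delta_pos":[0,0,0],"yaw":0},{"delta_pos":[0,0,0],"yaw":0},{"delta_pos":[0,0,0],"yaw":0},{"delta_pos":[0,0,0],"yaw":0},{"delta_pos":[0,0,0],"yaw":0},{"delta_pos":[0,0,0],"yaw":0},{"delta_pos":[0,0,0],"yaw":0},{"delta_pos":[0,0,0],"yaw":0}]' 255
python3 -c "
from h import *
go([.577,-.167,.031],1.574)
s=robot.snapshot('wrist'); cv2.imwrite('pics/w2.png',s['image'][:,:,::-1])
"
```

```text
time: 2.8
tool_pos: [0.5779, -0.1673, 0.0337]
ee_rot: [-1.573, 0.001, 1.575]
wrist_force: [0.5, -0.4, -0.3]
width: 0.0939
time: 3.6
tool_pos: [0.5772, -0.1675, 0.0322]
ee_rot: [-1.571, -0.0, 1.574]
wrist_force: [0.0, 0.3, 0.2]
width: 0.033
delta [0.5 1.2 0.2] yaw -0.0 F [0.  0.3 0.2] t 3.6
```

View pics/w2.png

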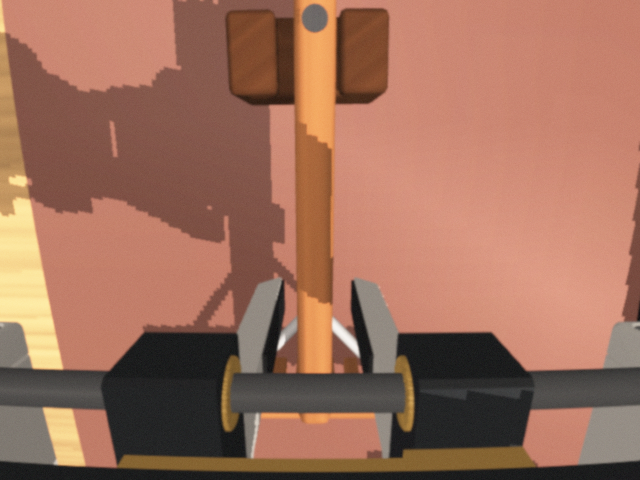

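The handle (295–335 px) is centred between the closing fingers (283 and 352 px). They are still moving, so I'm letting them close.

```bash
python3 -m handwheel '[{"delta_pos":[0,0,0],"yaw":0},{"delta_pos":[0,0,0],"yaw":0},{"delta_pos":[0,0,0],"yaw":0},{"delta_pos":[0,0,0],"yaw":0},{"delta_pos":[0,0,0],"yaw":0}]' 255
python3 -c "
from h import *
go([.577,-.167,.031],1.574)
o=robot.get_obs();print(o['wrist_force'],o['wrist_torque'],o['width'])
"
```

```text
time: 4.15
tool_pos: [0.5772, -0.1675, 0.0322]
ee_rot: [-1.571, -0.0, 1.574]
wrist_force: [-0.1, 0.0, -0.7]
width: 0.0174
delta [0.5 1.2 0.2] yaw 0.0 F [-0.1  0.  -0.7] t 4.15
[-0.1287219   0.013291   -0.69515395] [-0.06798231 -0.02054076 -0.03229484] 0.017383954568940232
```

Gripped, width 17.4 mm. Lifting straight up.

```bash
python3 -m handwheel '[{"delta_pos":[0,-6,0],"yaw":0},{"delta_pos":[0,-25,0],"yaw":0},{"delta_pos":[0,-50,0],"yaw":0},{"delta_pos":[0,-66,0],"yaw":0},{"delta_pos":[0,-70,0],"yaw":0},{"delta_pos":[0,-70,0],"yaw":0}]' 255
python3 -c "
from h import *
go([.5992,.1649,.1022],1.687)
o=robot.get_obs();print(o['wrist_force'],o['wrist_torque'],o['width'])
s=robot.snapshot('scene'); crop(s,150,150,350,320,4,'pics/s2.png')
"
```

```text
time: 4.75
tool_pos: [0.5776, -0.1676, 0.1031]
ee_rot: [-1.572, 0.0, 1.574]
wrist_force: [-0.2, 0.5, -1.5]
width: 0.0173
delta [332.4   0.8 -22.7] yaw -0.113 F [-0.2  0.5 -1.5] t 4.75
[-0.18913559  0.54223374 -1.48991818] [ 0.01239621  0.04892621 -0.0247719 ] 0.017269917726932718
```

View pics/s2.png

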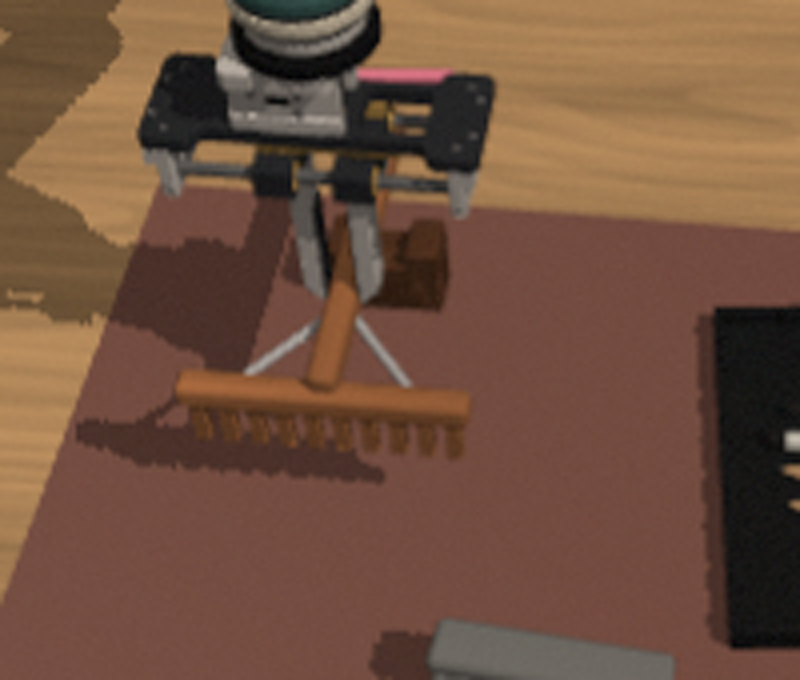

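The scene picture shows the rake held and clear of the rest, with its bar from (178,385) to (470,405) in the crop. I'll check its pitch by projecting the model, then move over the tray.

```bash
python3 -m handwheel '[{"delta_pos":[20,0,-2],"yaw":-0.01},{"delta_pos":[60,0,-5],"yaw":-0.03},{"delta_pos":[105,0,-8],"yaw":-0.05},{"delta_pos":[150,0,-11],"yaw":-0.07},{"delta_pos":[195,0,-14],"yaw":-0.09},{"delta_pos":[240,0,-17],"yaw":-0.1},{"delta_pos":[280,0,-20],"yaw":-0.11},{"delta_pos":[310,0,-22],"yaw":-0.113},{"delta_pos":[328,0,-22.7],"yaw":-0.113},{"delta_pos":[332.4,0,-22.7],"yaw":-0.113},{"delta_pos":[332.4,0,-22.7],"yaw":-0.113},{"delta_pos":[332.4,0,-22.7],"yaw":-0.113}]' 255
cat >> h.py <<'E'
def rakepts(s,pts,off=(3,0,18.7-1.0+0.1)):
    # rake origin relative to TCP: 3 mm ahead, 17.8 mm above
    o=robot.get_obs(); th=o["ee_rot"][2]-np.pi/2; c,n=np.cos(th),np.sin(th)
    P=[]
    for q in pts:
        x,y,z=(np.array(q)+off)/1000
        P.append(o["tool_pos"]+[c*x-n*y,n*x+c*y,z])
    return w2px(s,P)
E
python3 -c "
from h import *
go([.5992,.1649,.1022],1.687)
import pickle
for n,b in [('scene',(290,180,470,330)),('wrist',(0,0,640,480)),('top',(170,130,330,290))]:
  s=robot.snapshot(n); f={'scene':4,'wrist':1,'top':4}[n]; 
  p=rakepts(s,[(78,82,-2),(78,-82,-2),(60,82,-2),(60,-82,-2),(78,82,-18),(78,-82,-18),(69,72,-50),(69,-72,-50),(-150,0,10),(69,0,-50)]); print(n,((p-[b[0],b[1]])*f).round().tolist())
  crop(s,*b,f,f'pics/t3{n}.png')
"
```

```text
time: 6.0
tool_pos: [0.5988, 0.1634, 0.1019]
ee_rot: [-1.57, 0.001, 1.685]
wrist_force: [-0.7, 0.6, -1.5]
width: 0.0176
delta [ 1.4 -0.3 -0.5] yaw -0.002 F [-0.7  0.6 -1.5] t 6.0
scene [[530.0, 361.0], [224.0, 364.0], [524.0, 334.0], [222.0, 337.0], [525.0, 379.0], [222.0, 382.0], [494.0, 401.0], [236.0, 404.0], [337.0, 51.0], [365.0, 402.0]]
wrist [[457.0, 421.0], [176.0, 421.0], [460.0, 395.0], [173.0, 395.0], [448.0, 403.0], [185.0, 403.0], [420.0, 363.0], [213.0, 362.0], [317.0, -40.0], [317.0, 363.0]]
top [[149.0, 123.0], [445.0, 87.0], [152.0, 155.0], [449.0, 118.0], [154.0, 130.0], [447.0, 94.0], [184.0, 156.0], [435.0, 126.0], [337.0, 515.0], [309.0, 141.0]]
```

View pics/t3scene.png

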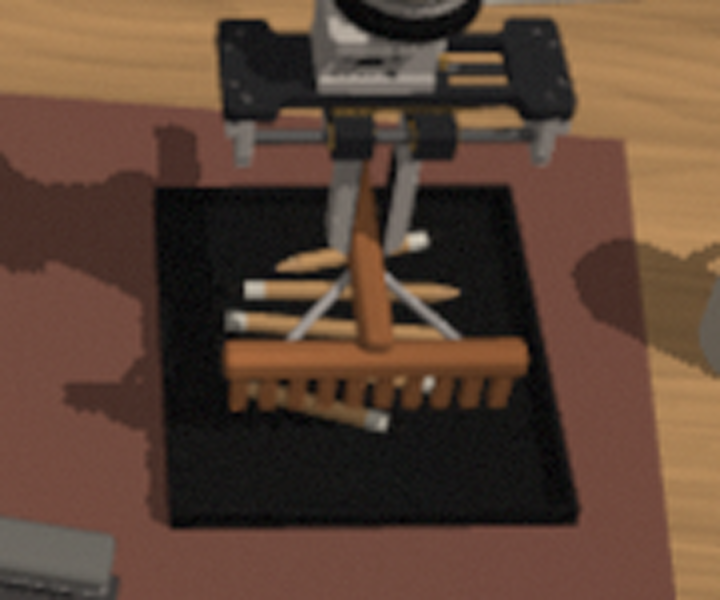

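View pics/t3wrist.png

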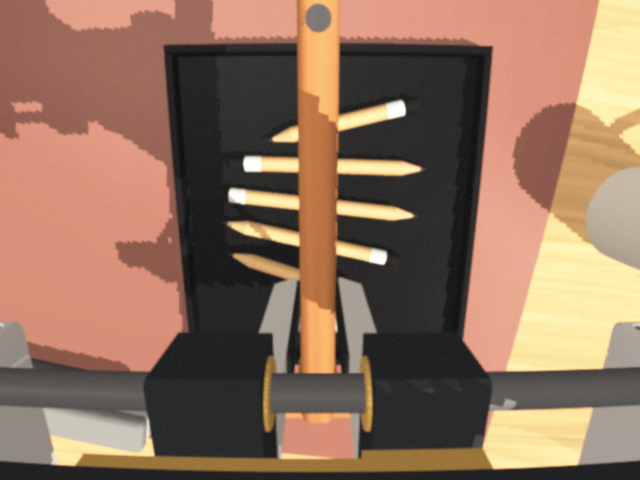

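View pics/t3top.png

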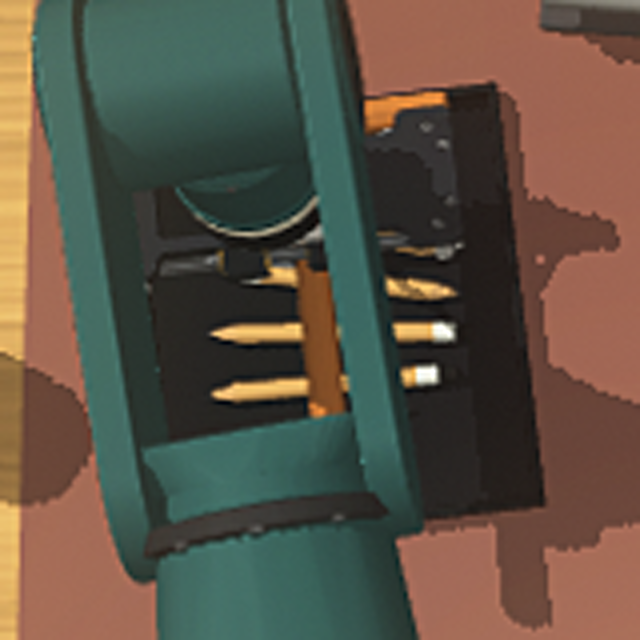

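Run:
```python
from h import *
s=robot.snapshot("wrist"); crop(s,150,30,510,290,2.2,"pics/w4.png")
im=s["image"].astype(float).sum(2)
# outer edge of near wall: strongest vertical gradient near row 46
pts=[]
for u in list(range(180,290,6))+list(range(350,482,6)):
    col=cv2.GaussianBlur(im,(1,3),0)[38:58,u]; g=np.diff(col); i=g.argmin(); pts.append((u,38+i+.5))
pts=np.array(pts); print(pts[:,1].tolist())
w=px2w(s,pts,.016); k=np.polyfit(w[:,1],w[:,0],1)
med=np.abs(w[:,0]-np.polyval(k,w[:,1])); m=med<.003; k=np.polyfit(w[m,1],w[m,0],1)
print("wall yaw",-np.arctan(k[0]),"x at y=.18",np.polyval(k,.18), "rows",m.sum())
t=np.array([.5806,.1688,.1164]); print("top est: x", t[0]-.126*np.cos(t[2])-np.sin(t[2])*((.18-t[1]+.126*np.sin(t[2]))/np.cos(t[2])))
print(robot.get_obs()["ee_rot"][2]-np.pi/2)
```

```text
[44.5, 43.5, 44.5, 43.5, 43.5, 43.5, 43.5, 43.5, 43.5, 43.5, 42.5, 42.5, 42.5, 42.5, 42.5, 42.5, 42.5, 42.5, 42.5, 42.5, 43.5, 42.5, 43.5, 43.5, 43.5, 43.5, 43.5, 43.5, 43.5, 43.5, 43.5, 43.5, 43.5, 43.5, 44.5, 44.5, 44.5, 44.5, 44.5, 44.5, 44.5]
wall yaw 0.11418968046993903 x at y=.18 0.4533612485797909 rows 41
top est: x 0.4524319700745755
0.11437856549072745
```

View pics/w4.png

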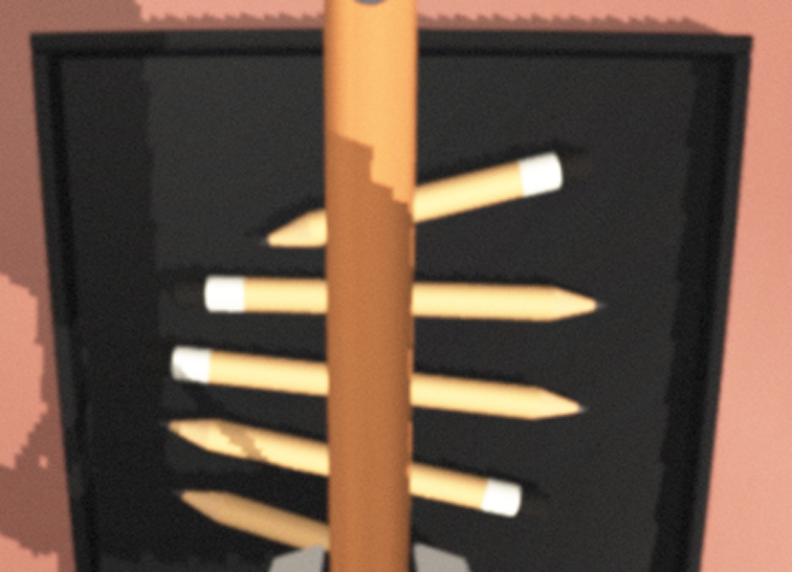

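The wrist picture gives the wall yaw as 0.114 and the rake yaw as 0.114, and the wall position agrees with the top camera within 1 mm. Each pencil has a dark end beyond its white band. Lowering the teeth into the clear strip, about 2 mm above the floor.

```bash
python3 -m handwheel '[{"delta_pos":[0,10,0],"yaw":0},{"delta_pos":[0,30,0],"yaw":0},{"delta_pos":[0,46,0],"yaw":0},{"delta_pos":[0,56,0],"yaw":0},{"delta_pos":[0,62,0],"yaw":0},{"delta_pos":[0,64,0],"yaw":0},{"delta_pos":[0,64,0],"yaw":0},{"delta_pos":[0,64,0],"yaw":0}]' 255
python3 - <<'E'
from h import *
go([.5992,.1649,.0382],1.685)
s=robot.snapshot('scene'); crop(s,310,200,450,330,5,'pics/s5.png')
s=robot.snapshot('wrist'); crop(s,0,0,640,480,1,'pics/w5.png')
E
```

```text
time: 7.0
tool_pos: [0.5995, 0.1651, 0.0393]
ee_rot: [-1.573, -0.0, 1.687]
wrist_force: [0.3, 0.4, -0.5]
width: 0.0174
delta [-0.1  1.1  0.3] yaw 0.002 F [ 0.3  0.4 -0.5] t 7.0
```

View pics/s5.png

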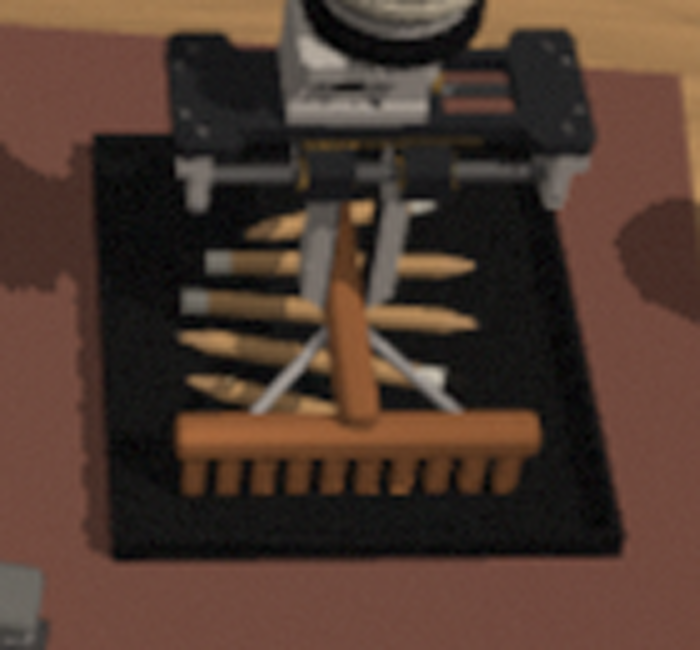

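View pics/w5.png

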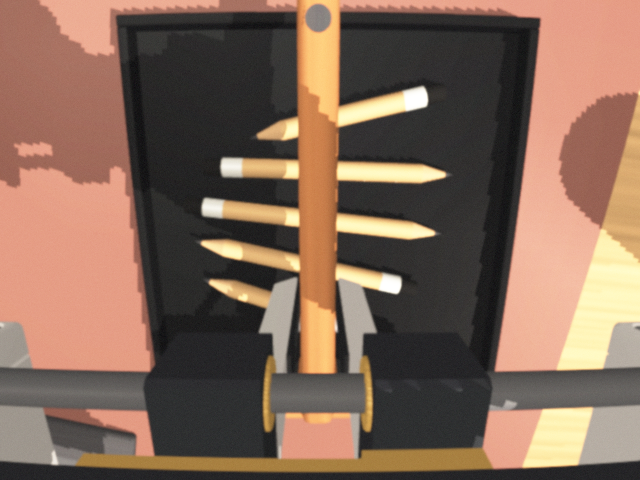

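The scene picture shows the tooth row (180–520, 490) standing in the clear strip behind all five pencils. Now a slow comb towards the near wall, with the teeth also 1 mm lower.

```bash
python3 -m handwheel '[{"delta_pos":[0,1,2],"yaw":0},{"delta_pos":[0,1,6],"yaw":0},{"delta_pos":[0,1,10],"yaw":0},{"delta_pos":[0,1,14],"yaw":0},{"delta_pos":[0,1,18],"yaw":0},{"delta_pos":[0,1,22],"yaw":0},{"delta_pos":[0,1,26],"yaw":0},{"delta_pos":[0,1,30],"yaw":0},{"delta_pos":[0,1,34],"yaw":0},{"delta_pos":[0,1,38],"yaw":0},{"delta_pos":[0,1,42],"yaw":0},{"delta_pos":[0,1,46],"yaw":0}]' 255
python3 - <<'E'
from h import *
o=robot.get_obs(); print(loc(np.array([.5806,.1688,.1144]),[o['tool_pos']])+[72,0],o['tool_pos'],o['wrist_force'])
s=robot.snapshot('wrist'); crop(s,0,0,640,480,1,'pics/w6.png')
E
```

```text
time: 8.3
tool_pos: [0.5529, 0.1596, 0.0373]
ee_rot: [-1.571, -0.0, 1.687]
wrist_force: [1.5, 0.4, -0.6]
width: 0.0177
[[43.40910217 -5.97817505]] [0.5528784  0.15959723 0.03731818] [ 1.49029873  0.420989   -0.64476864]
```

View pics/w6.png

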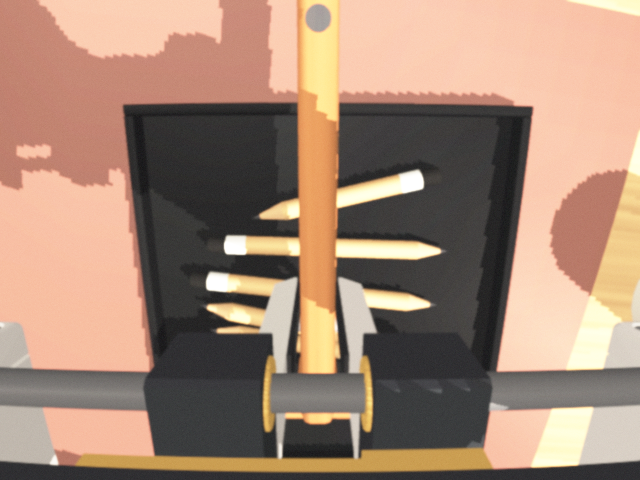

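The wrist picture shows the far pencil now parallel at (240,331), with the others being gathered in. Continuing.

```bash
python3 -m handwheel '[{"delta_pos":[0,-0.5,3],"yaw":0},{"delta_pos":[0,-0.5,7],"yaw":0},{"delta_pos":[0,-0.5,11],"yaw":0},{"delta_pos":[0,-0.5,15],"yaw":0},{"delta_pos":[0,-0.5,19],"yaw":0},{"delta_pos":[0,-0.5,23],"yaw":0},{"delta_pos":[0,-0.5,27],"yaw":0},{"delta_pos":[0,-0.5,31],"yaw":0},{"delta_pos":[0,-0.5,35],"yaw":0},{"delta_pos":[0,-0.5,39],"yaw":0},{"delta_pos":[0,-0.5,43],"yaw":0},{"delta_pos":[0,-0.5,46],"yaw":0}]' 255
python3 - <<'E'
from h import *
o=robot.get_obs(); print(loc(np.array([.5806,.1688,.1144]),[o['tool_pos']])+[72,0],o['tool_pos'],o['wrist_force'])
s=robot.snapshot('wrist'); crop(s,0,0,640,480,1,'pics/w7.png')
s=robot.snapshot('scene'); crop(s,310,200,450,330,5,'pics/s7.png')
E
```

```text
time: 9.55
tool_pos: [0.5071, 0.1543, 0.0378]
ee_rot: [-1.571, -0.0, 1.687]
wrist_force: [0.6, 1.2, -1.1]
width: 0.0174
[[-2.69371181 -6.0419183 ]] [0.50708422 0.15427124 0.03777693] [ 0.6119612   1.15674055 -1.08345823]
```

View pics/w7.png

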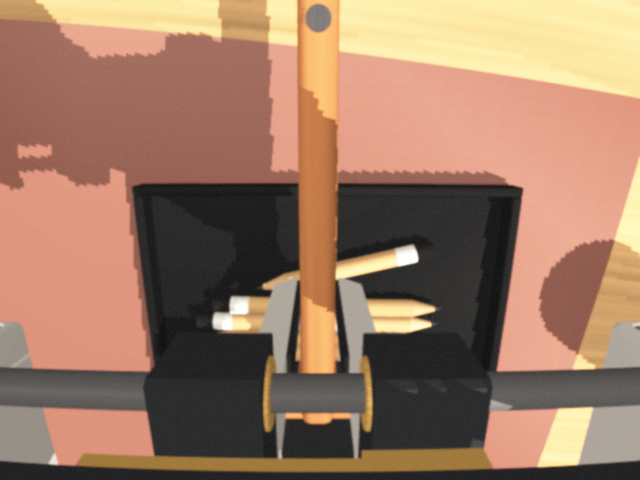

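View pics/s7.png

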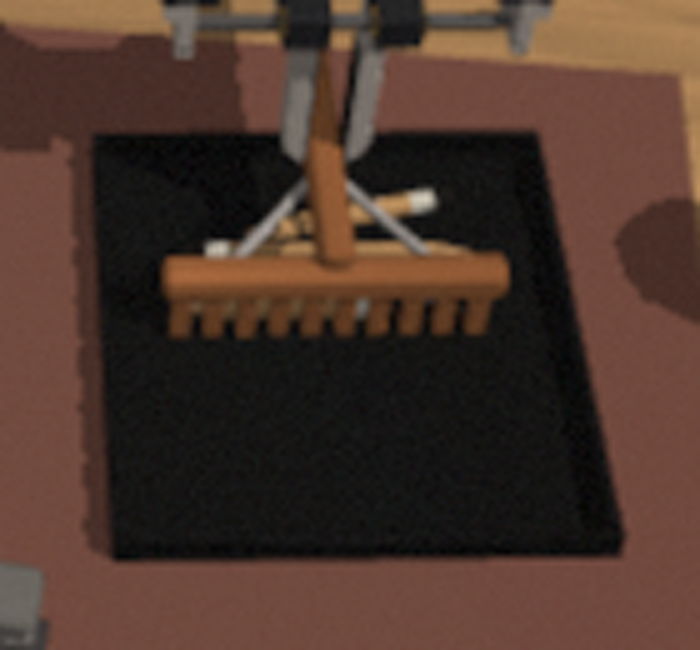

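Pencils 1–4 are gathered in front of the teeth, and the last, slanted one is at (340,270) in the wrist picture. I'm continuing more slowly because the solid stop is near.

```bash
python3 -m handwheel '[{"delta_pos":[0,0,3],"yaw":0},{"delta_pos":[0,0,6],"yaw":0},{"delta_pos":[0,0,9],"yaw":0},{"delta_pos":[0,0,12],"yaw":0},{"delta_pos":[0,0,15],"yaw":0},{"delta_pos":[0,0,18],"yaw":0},{"delta_pos":[0,0,21],"yaw":0},{"delta_pos":[0,0,24],"yaw":0},{"delta_pos":[0,0,27],"yaw":0},{"delta_pos":[0,0,30],"yaw":0},{"delta_pos":[0,0,33],"yaw":0},{"delta_pos":[0,0,36],"yaw":0}]' 255
python3 - <<'E'
from h import *
o=robot.get_obs(); print(loc(np.array([.5806,.1688,.1144]),[o['tool_pos']])+[72,0],o['tool_pos'],o['wrist_force'])
s=robot.snapshot('wrist'); crop(s,100,180,560,440,1.7,'pics/w8.png')
s=robot.snapshot('scene'); crop(s,310,200,450,330,5,'pics/s8.png')
E
```

```text
time: 10.85
tool_pos: [0.4715, 0.1501, 0.0378]
ee_rot: [-1.571, -0.0, 1.687]
wrist_force: [-0.2, -0.1, -1.2]
width: 0.0177
[[-38.53726294  -6.13887154]] [0.47148603 0.15008336 0.03778657] [-0.15773253 -0.12284348 -1.23340352]
```

View pics/w8.png

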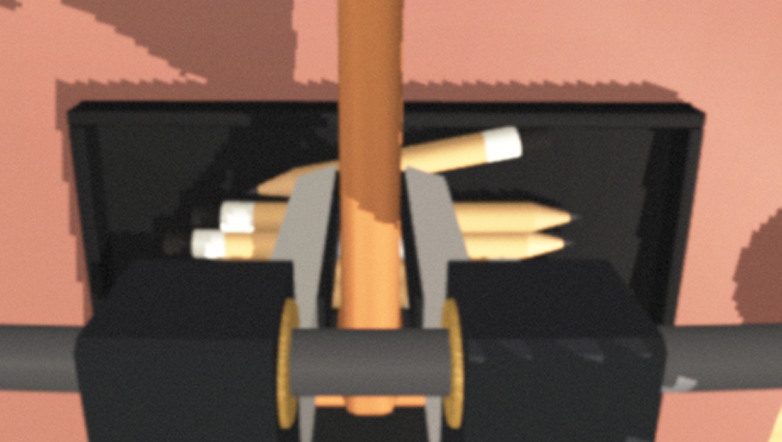

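View pics/s8.png

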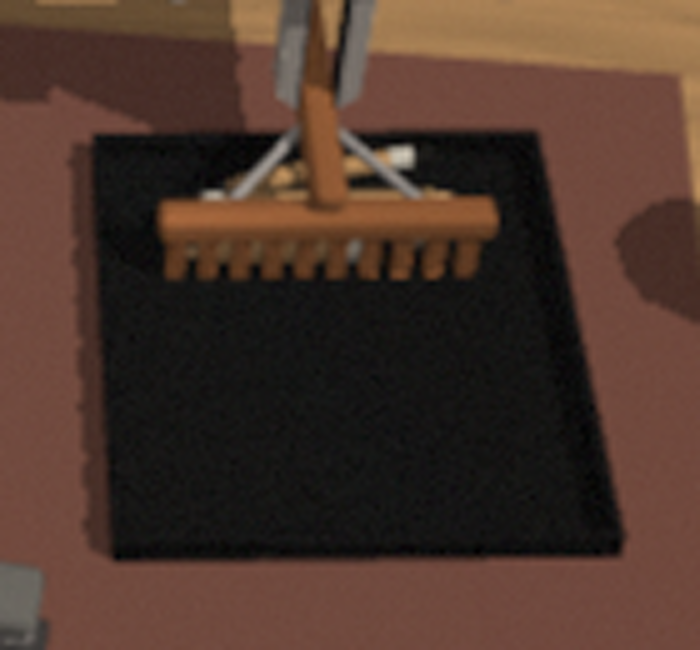

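The slanted last pencil, with its tip at (255,190) and end at (535,140) in the crop, is about to meet the wall. Going slower now.

```bash
python3 -m handwheel '[{"delta_pos":[0,0,2],"yaw":0},{"delta_pos":[0,0,4],"yaw":0},{"delta_pos":[0,0,6],"yaw":0},{"delta_pos":[0,0,8],"yaw":0},{"delta_pos":[0,0,9.5],"yaw":0},{"delta_pos":[0,0,11],"yaw":0},{"delta_pos":[0,0,12.5],"yaw":0},{"delta_pos":[0,0,14],"yaw":0},{"delta_pos":[0,0,14],"yaw":0}]' 255
python3 - <<'E'
from h import *
o=robot.get_obs(); print(loc(np.array([.5806,.1688,.1144]),[o['tool_pos']])+[72,0],o['tool_pos'],o['wrist_force'])
s=robot.snapshot('wrist'); crop(s,100,200,560,460,1.7,'pics/w9.png')
E
```

```text
time: 11.85
tool_pos: [0.4576, 0.1485, 0.0378]
ee_rot: [-1.571, -0.0, 1.687]
wrist_force: [0.4, 0.0, -0.9]
width: 0.0175
[[-52.54474685  -6.1404086 ]] [0.45757028 0.14848287 0.03775578] [ 0.38516126  0.01436617 -0.89923337]
```

View pics/w9.png

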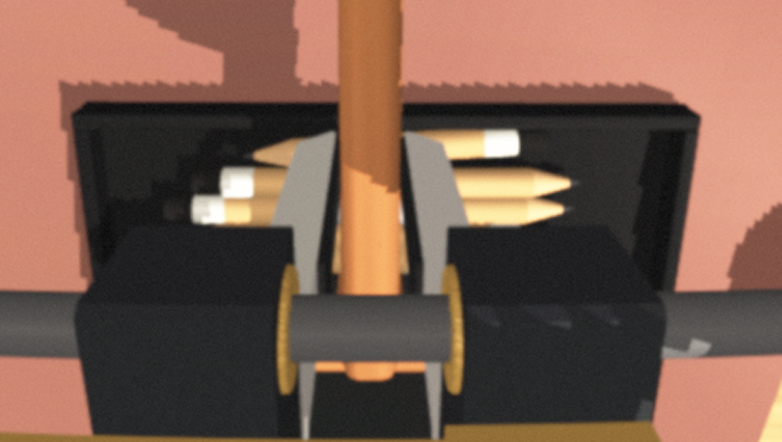

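Now nearly parallel, with small gaps left between the first two pencils. Advancing 1 mm per row.

```bash
python3 -m handwheel '[{"delta_pos":[0,0,1],"yaw":0},{"delta_pos":[0,0,2],"yaw":0},{"delta_pos":[0,0,3],"yaw":0},{"delta_pos":[0,0,4],"yaw":0},{"delta_pos":[0,0,5],"yaw":0},{"delta_pos":[0,0,6],"yaw":0},{"delta_pos":[0,0,7],"yaw":0},{"delta_pos":[0,0,8],"yaw":0},{"delta_pos":[0,0,8],"yaw":0}]' 255
python3 - <<'E'
from h import *
o=robot.get_obs(); print(loc(np.array([.5806,.1688,.1144]),[o['tool_pos']])+[72,0],o['tool_pos'],o['wrist_force'],o['wrist_torque'])
s=robot.snapshot('wrist'); crop(s,100,200,560,460,1.7,'pics/w10.png')
E
```

```text
time: 12.8
tool_pos: [0.4502, 0.1476, 0.038]
ee_rot: [-1.572, -0.0, 1.687]
wrist_force: [0.8, -0.0, -1.2]
width: 0.0177
[[-59.98343     -6.16906091]] [0.45018349 0.14760527 0.03798827] [ 0.80666787 -0.03105018 -1.15411924] [ 0.06793409 -0.13783117 -0.02765609]
```

View pics/w10.png

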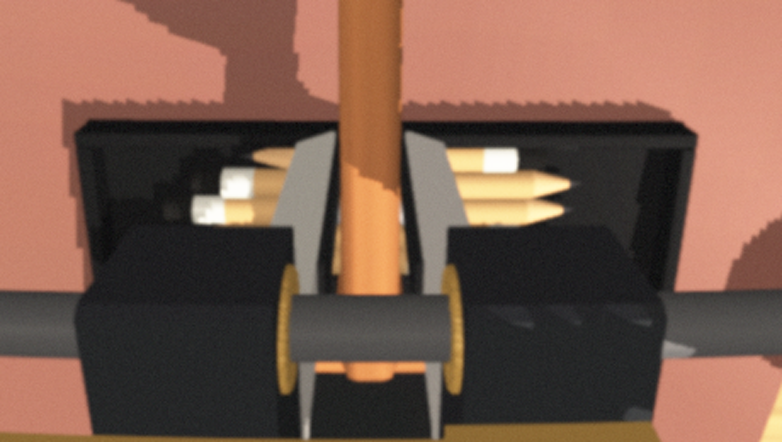

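```bash
python3 -m handwheel '[{"delta_pos":[0,0,0.5],"yaw":0},{"delta_pos":[0,0,1],"yaw":0},{"delta_pos":[0,0,1],"yaw":0}]' 255
python3 -c "
from h import *
o=robot.get_obs(); print(loc(np.array([.5806,.1688,.1144]),[o['tool_pos']])+[72,0],o['wrist_force'],o['wrist_torque'])"
python3 -m handwheel '[{"delta_pos":[0,0,0.5],"yaw":0},{"delta_pos":[0,0,1],"yaw":0},{"delta_pos":[0,0,1],"yaw":0}]' 255
python3 - <<'E'
from h import *
o=robot.get_obs(); print(loc(np.array([.5806,.1688,.1144]),[o['tool_pos']])+[72,0],o['wrist_force'],o['wrist_torque'])
E
```

```text
time: 13.15
tool_pos: [0.4496, 0.1475, 0.0381]
ee_rot: [-1.572, -0.0, 1.687]
wrist_force: [1.9, -0.1, 0.0]
width: 0.0176
[[-60.62027199  -6.17493891]] [ 1.89614087e+00 -1.16951397e-01  1.06837477e-03] [ 0.10475407 -0.55646568  0.00438582]
time: 13.45
tool_pos: [0.4488, 0.1475, 0.0383]
ee_rot: [-1.573, -0.0, 1.687]
wrist_force: [4.6, 0.4, 0.0]
width: 0.0175
[[-61.33136224  -6.16917976]] [4.60346981 0.44014615 0.03789669] [ 0.09335653 -0.95951124  0.04232552]
```

Run:
```python
from h import *
s=robot.snapshot('wrist'); crop(s,180,240,480,360,2.6,'pics/w11.png')
s=robot.snapshot('scene'); crop(s,320,210,440,290,6,'pics/s11.png')
```

```text
(no output)
```

View pics/w11.png

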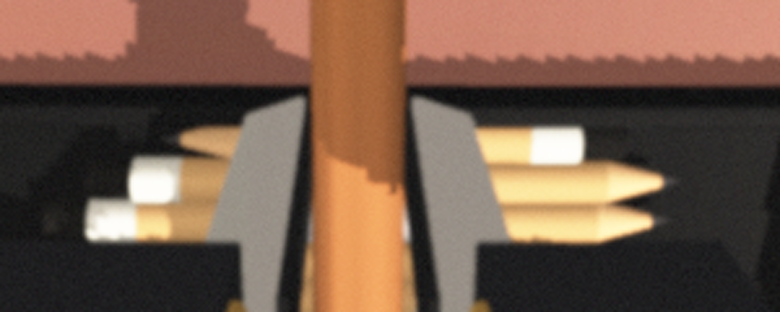

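View pics/s11.png

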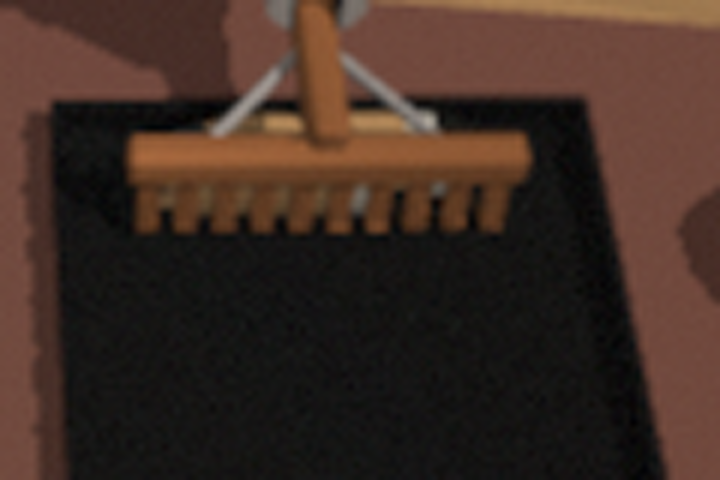

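Run:
```python
from h import *
s=robot.snapshot('wrist')
R,_=cv2.Rodrigues(s["rvec"]);print("cam",-R.T@s["tvec"])
t=np.array([.5806,.1688,.1144]); c,n=np.cos(t[2]),np.sin(t[2])
def W(x,y,z): return [t[0]+(c*x-n*y)/1e3,t[1]+(n*x+c*y)/1e3,z/1e3]
y=-45
print("wall top out/in, bottom",[w2px(s,W(*q))[0].round(1).tolist() for q in [(-126,y,16),(-120,y,16),(-120,y,4)]])
for d in (8,9,10,10.5,11,12):
    out=[]
    for k in range(4):
        a=np.linspace(0,2*np.pi,60); cx=-120+d/2+k*d
        v=w2px(s,[W(cx+d/2*np.cos(q),y,4+d/2+d/2*np.sin(q)) for q in a])[:,1]; out.append((round(v.min(),1),round(v.max(),1)))
    print(d,out)
im=s['image']; u=390
for u in (388,375,400,410): print(u,[(v,int(im[v,u].sum())) for v in range(266,336,2)])
```

```text
cam [0.37403621 0.1390798  0.23700774]
wall top out/in, bottom [[253.9, 279.9], [254.4, 288.9], [257.3, 282.0]]
8 [(np.float64(283.8), np.float64(296.3)), (np.float64(295.3), np.float64(307.7)), (np.float64(306.6), np.float64(318.8)), (np.float64(317.6), np.float64(329.8))]
9 [(np.float64(284.1), np.float64(298.1)), (np.float64(297.0), np.float64(310.9)), (np.float64(309.6), np.float64(323.4)), (np.float64(321.9), np.float64(335.7))]
10 [(np.float64(284.3), np.float64(299.9)), (np.float64(298.6), np.float64(314.1)), (np.float64(312.6), np.float64(328.0)), (np.float64(326.3), np.float64(341.6))]
10.5 [(np.float64(284.4), np.float64(300.8)), (np.float64(299.4), np.float64(315.7)), (np.float64(314.1), np.float64(330.3)), (np.float64(328.4), np.float64(344.5))]
11 [(np.float64(284.5), np.float64(301.7)), (np.float64(300.3), np.float64(317.3)), (np.float64(315.6), np.float64(332.5)), (np.float64(330.6), np.float64(347.4))]
12 [(np.float64(284.7), np.float64(303.5)), (np.float64(301.9), np.float64(320.5)), (np.float64(318.6), np.float64(337.1)), (np.float64(334.8), np.float64(353.2))]
388 
[... 977 characters left out ...]
258), (290, 649), (292, 733), (294, 753), (296, 757), (298, 758), (300, 757), (302, 708), (304, 466), (306, 506), (308, 573), (310, 613), (312, 642), (314, 642), (316, 632), (318, 526), (320, 452), (322, 525), (324, 588), (326, 625), (328, 643), (330, 643), (332, 531), (334, 173)]
410 [(266, 279), (268, 271), (270, 283), (272, 228), (274, 78), (276, 62), (278, 58), (280, 50), (282, 97), (284, 123), (286, 131), (288, 115), (290, 105), (292, 96), (294, 118), (296, 122), (298, 121), (300, 127), (302, 281), (304, 424), (306, 502), (308, 577), (310, 615), (312, 644), (314, 644), (316, 633), (318, 535), (320, 507), (322, 574), (324, 633), (326, 658), (328, 677), (330, 676), (332, 548), (334, 152)]
```

The wrist picture shows the pencils touching and level, with boundaries at rows 304 and 320 and the first one tucked under the wall's edge (row 288.5). That fits d ≈ 11.5 mm and a closed row. Force is rising, so I'm pressing a bit more and holding.

```bash
python3 -m handwheel '[{"delta_pos":[0,0,0.5],"yaw":0},{"delta_pos":[0,0,1],"yaw":0},{"delta_pos":[0,0,1],"yaw":0}]' 255
python3 -c "
from h import *
o=robot.get_obs(); print(loc(np.array([.5806,.1688,.1144]),[o['tool_pos']])+[72,0],o['wrist_force'],o['wrist_torque'])"
```

```text
time: 13.9
tool_pos: [0.447, 0.1472, 0.0379]
ee_rot: [-1.571, -0.0, 1.687]
wrist_force: [4.6, 0.7, -0.6]
width: 0.0174
[[-63.22438531  -6.16050916]] [ 4.58811877  0.7270575  -0.60395962] [ 0.12757108 -1.0284586  -0.00615971]
```

Run:
```python
from h import *
s=robot.snapshot('wrist'); crop(s,100,180,560,440,1.7,'pics/w12.png')
s=robot.snapshot('scene'); crop(s,320,180,440,270,6,'pics/s12.png')
p=rakepts(s,[(78,82,-2),(78,-82,-2),(78,82,-18),(78,-82,-18),(69,72,-50),(69,-72,-50)]); print(((p-[320,180])*6).round())
```

```text
[[529. 339.]
 [127. 343.]
 [524. 365.]
 [125. 369.]
 [485. 399.]
 [144. 403.]]
```

View pics/w12.png

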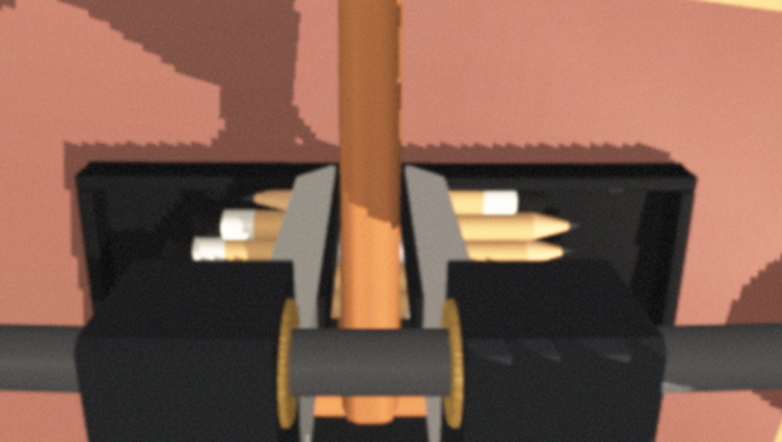

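View pics/s12.png

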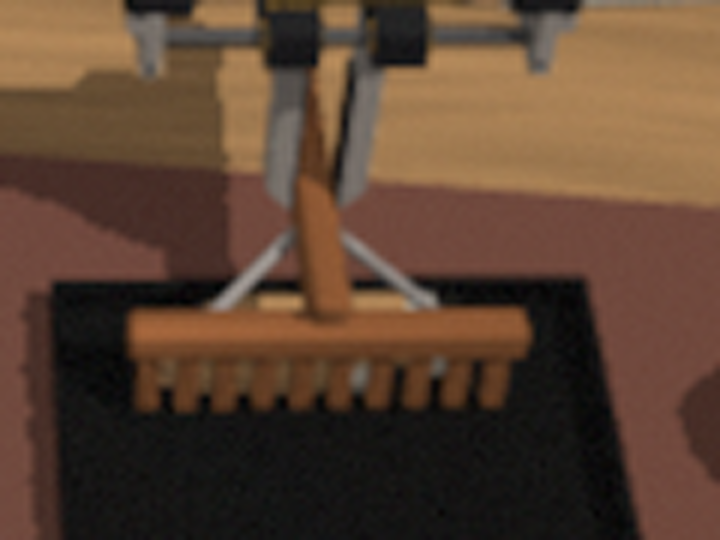

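Run:
```python
from h import *
s=robot.snapshot('wrist')
a=cv2.imread('pics/w7.png'); b=s['image'][:,:,::-1]
cv2.imwrite('pics/cmp.png',np.hstack([cv2.resize(a[0:60,260:380],None,fx=3.2,fy=3.2),cv2.resize(b[0:60,260:380],None,fx=3.2,fy=3.2)]))
cv2.imwrite('pics/cmp2.png',np.hstack([cv2.resize(a[380:440,260:380],None,fx=3.2,fy=3.2),cv2.resize(b[380:440,260:380],None,fx=3.2,fy=3.2)]))
for pitch in (0,1,2,3,4):
    t=np.radians(pitch); q=lambda x,z:(x*np.cos(t)-z*np.sin(t),0,x*np.sin(t)+z*np.cos(t))
    print(pitch,rakepts(s,[q(-135,10),q(60,10)]).round(1).tolist())
```

```text
0 [[316.6, -0.1], [316.3, 410.2]]
1 [[316.6, 1.6], [316.3, 411.2]]
2 [[316.7, 3.3], [316.3, 412.2]]
3 [[316.7, 5.0], [316.3, 413.2]]
4 [[316.7, 6.9], [316.3, 414.2]]
```

View pics/cmp.png

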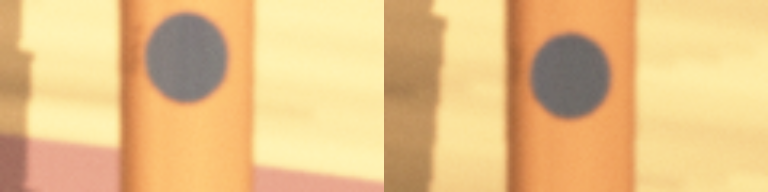

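View pics/cmp2.png

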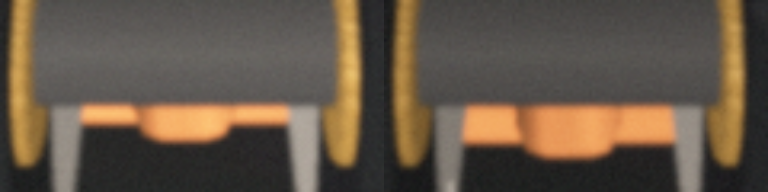

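The handle dot shifted 5.6 px in the wrist view, so the rake has pitched about 3° head-up in the grip at around 4.6 N. That leaves the tips about 4 mm higher. I'm backing off a little, lowering the teeth to just above the floor, and pressing again.

```bash
python3 -m handwheel '[{"delta_pos":[0,0,-2],"yaw":0},{"delta_pos":[0,0,-4],"yaw":0},{"delta_pos":[0,2,-5],"yaw":0},{"delta_pos":[0,3.5,-5],"yaw":0},{"delta_pos":[0,3.5,-5],"yaw":0}]' 255
python3 - <<'E'
from h import *
o=robot.get_obs(); print(loc(np.array([.5806,.1688,.1144]),[o['tool_pos']])+[72,0],o['tool_pos'],o['wrist_force'],o['wrist_torque'])
s=robot.snapshot('wrist'); crop(s,100,180,560,440,1.7,'pics/w13.png')
s=robot.snapshot('scene'); crop(s,320,180,440,270,6,'pics/s13.png')
E
```

```text
time: 14.55
tool_pos: [0.4507, 0.1477, 0.0338]
ee_rot: [-1.568, -0.0, 1.687]
wrist_force: [-0.8, 0.2, 1.6]
width: 0.0174
[[-59.463753    -6.11930417]] [0.45069409 0.14771402 0.03379997] [-0.77567001  0.22199175  1.6382251 ] [-0.01785     0.17744419 -0.00744951]
```

View pics/w13.png

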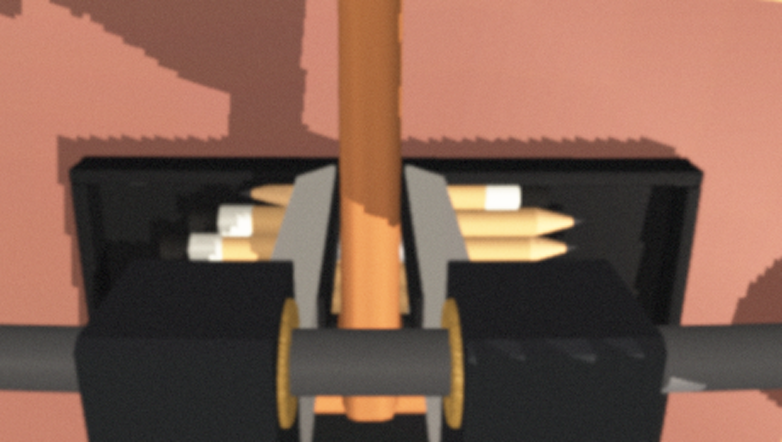

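View pics/s13.png

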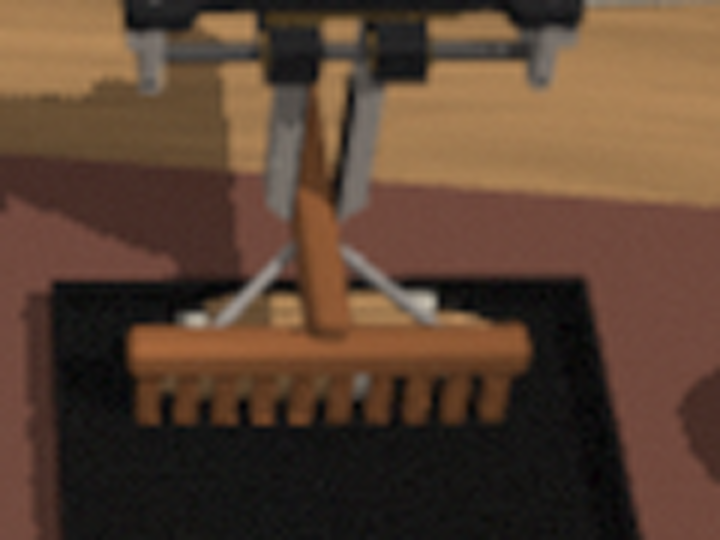

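The vertical force rose by about 2.6 N, so the tips are just brushing the floor. I'm raising them 1 mm, then pressing in.

```bash
python3 -m handwheel '[{"delta_pos":[0,-1,0],"yaw":0},{"delta_pos":[0,-1,1],"yaw":0},{"delta_pos":[0,-1,2],"yaw":0},{"delta_pos":[0,-1,3],"yaw":0},{"delta_pos":[0,-1,3],"yaw":0}]' 255
python3 -c "
from h import *
o=robot.get_obs(); print(loc(np.array([.5806,.1688,.1144]),[o['tool_pos']])+[72,0],o['tool_pos'][2],o['wrist_force'],o['wrist_torque'])"
```

```text
time: 15.15
tool_pos: [0.4489, 0.1475, 0.0353]
ee_rot: [-1.571, -0.0, 1.687]
wrist_force: [0.6, 0.0, -0.7]
width: 0.0175
[[-61.27411966  -6.17602059]] 0.035298885076733254 [ 0.58439386  0.00206802 -0.65161745] [ 0.02424055 -0.04133981  0.05021786]
```

```bash
python3 -m handwheel '[{"delta_pos":[0,0,0.5],"yaw":0},{"delta_pos":[0,0,1],"yaw":0},{"delta_pos":[0,0,1],"yaw":0}]' 255
python3 -c "
from h import *
o=robot.get_obs(); print(loc(np.array([.5806,.1688,.1144]),[o['tool_pos']])+[72,0],o['tool_pos'][2],o['wrist_force'],o['wrist_torque'])"
python3 -m handwheel '[{"delta_pos":[0,0,0.5],"yaw":0},{"delta_pos":[0,0,1],"yaw":0},{"delta_pos":[0,0,1],"yaw":0}]' 255
python3 -c "
from h import *
o=robot.get_obs(); print(loc(np.array([.5806,.1688,.1144]),[o['tool_pos']])+[72,0],o['tool_pos'][2],o['wrist_force'],o['wrist_torque'])"
```

```text
time: 15.45
tool_pos: [0.4484, 0.1474, 0.0355]
ee_rot: [-1.572, -0.0, 1.687]
wrist_force: [0.9, 1.2, -0.4]
width: 0.0175
[[-61.80270519  -6.15337383]] 0.035515409920053746 [ 0.94984932  1.16247435 -0.39263621] [ 0.03440267 -0.34732157  0.01221451]
time: 15.75
tool_pos: [0.4478, 0.1473, 0.0357]
ee_rot: [-1.573, -0.0, 1.687]
wrist_force: [3.0, -0.3, -0.8]
width: 0.0173
[[-62.42689306  -6.14585292]] 0.035707647255902496 [ 2.97962365 -0.26787018 -0.77809459] [ 0.09694773 -0.66210075  0.06044293]
```

Solid contact at 3 N. A touch more, then hold for half a second.

```bash
python3 -m handwheel '[{"delta_pos":[0,0.3,0.5],"yaw":0},{"delta_pos":[0,0.3,0.8],"yaw":0},{"delta_pos":[0,0.3,0.8],"yaw":0},{"delta_pos":[0,0.3,0.8],"yaw":0},{"delta_pos":[0,0.3,0.8],"yaw":0},{"delta_pos":[0,0.3,0.8],"yaw":0}]' 255
python3 - <<'E'
from h import *
o=robot.get_obs(); print(loc(np.array([.5806,.1688,.1144]),[o['tool_pos']])+[72,0],o['tool_pos'],o['wrist_force'],o['wrist_torque'])
s=robot.snapshot('wrist'); crop(s,100,180,560,440,1.7,'pics/w14.png')
s=robot.snapshot('scene'); crop(s,320,180,440,270,6,'pics/s14.png')
E
```

```text
time: 16.35
tool_pos: [0.4464, 0.1472, 0.0352]
ee_rot: [-1.572, -0.0, 1.687]
wrist_force: [5.3, 1.2, -0.3]
width: 0.0173
[[-63.77251611  -6.17429776]] [0.44641977 0.14716754 0.03517233] [ 5.33428059  1.15832666 -0.29920034] [ 0.1118071  -1.15991842 -0.02906821]
```

View pics/w14.png

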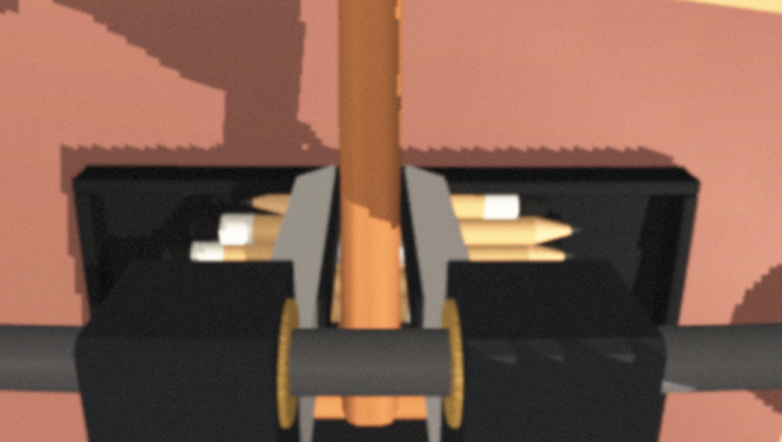

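View pics/s14.png

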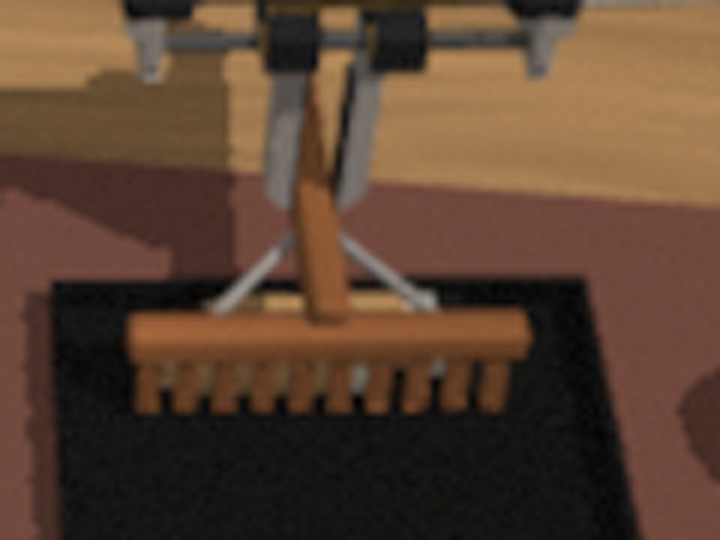

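Press held at about 5 N. Backing off and lifting to inspect.

```bash
python3 -m handwheel '[{"delta_pos":[0,0,-1],"yaw":0},{"delta_pos":[0,-1,-3],"yaw":0},{"delta_pos":[0,-1,-8],"yaw":0},{"delta_pos":[0,-2,-16],"yaw":0},{"delta_pos":[0,-4,-24],"yaw":0},{"delta_pos":[0,-20,-28],"yaw":0},{"delta_pos":[0,-50,-30],"yaw":0},{"delta_pos":[0,-75,-30],"yaw":0},{"delta_pos":[0,-80,-30],"yaw":0},{"delta_pos":[0,-80,-30],"yaw":0}]' 255
python3 - <<'E'
from h import *
o=robot.get_obs(); print(o['tool_pos'],o['wrist_force'],o['wrist_torque'])
s=robot.snapshot('wrist'); crop(s,100,60,560,320,1.7,'pics/w15.png')
import pickle; pickle.dump(s,open('w15.pkl','wb'))
s=robot.snapshot('scene'); crop(s,320,180,440,270,6,'pics/s15.png')
E
```

```text
time: 17.45
tool_pos: [0.4766, 0.1507, 0.1156]
ee_rot: [-1.572, -0.0, 1.687]
wrist_force: [-0.4, 0.7, -1.6]
width: 0.0176
[0.47661391 0.15073607 0.11558407] [-0.35229715  0.7037978  -1.56760865] [ 0.04024739  0.01632552 -0.03999615]
```

View pics/w15.png

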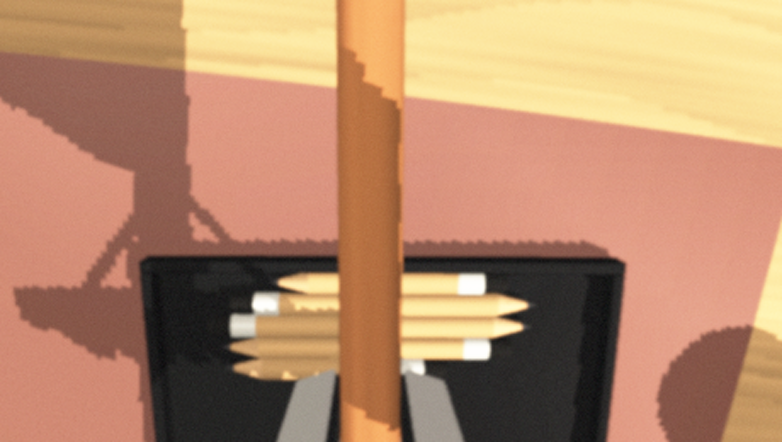

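View pics/s15.png

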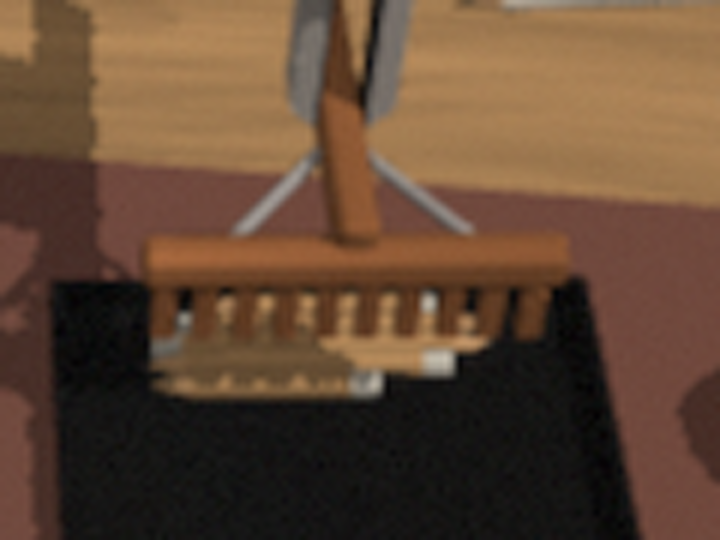

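The wrist picture shows all five pencils straight, parallel and touching along the near wall, with centre rows at about 283, 305, 327, 349 and 371 in the crop. Carrying the rake back above its rest.

```bash
python3 -c "
from h import *
go([.5772,-.1675,.1152],1.574)"
```

```text
delta [-327.6   -2.   -64.7] yaw 0.113 F [ 0.8  0.3 -0.9] t 17.55
```

```bash
python3 -m handwheel '[{"delta_pos":[-15,0,-4],"yaw":0.01},{"delta_pos":[-50,0,-12],"yaw":0.03},{"delta_pos":[-90,0,-20],"yaw":0.05},{"delta_pos":[-135,0,-28],"yaw":0.07},{"delta_pos":[-180,0,-37],"yaw":0.08},{"delta_pos":[-225,0,-45],"yaw":0.09},{"delta_pos":[-265,0,-53],"yaw":0.1},{"delta_pos":[-298,0,-60],"yaw":0.11},{"delta_pos":[-319,0,-64],"yaw":0.113},{"delta_pos":[-327.6,0,-64.7],"yaw":0.113},{"delta_pos":[-327.6,0,-64.7],"yaw":0.113},{"delta_pos":[-327.6,0,-64.7],"yaw":0.113}]' 255
python3 - <<'E'
from h import *
go([.5772,-.1675,.0482],1.574)
s=robot.snapshot('wrist'); crop(s,0,0,640,480,1,'pics/w16.png')
s=robot.snapshot('top'); crop(s,185,140,325,280,4,'pics/t16.png')
E
```

```text
time: 18.75
tool_pos: [0.5777, -0.1658, 0.1146]
ee_rot: [-1.57, -0.001, 1.575]
wrist_force: [0.1, 0.3, -0.9]
width: 0.0175
delta [-1.8 66.4  0.5] yaw 0.001 F [ 0.1  0.3 -0.9] t 18.75
```

View pics/w16.png

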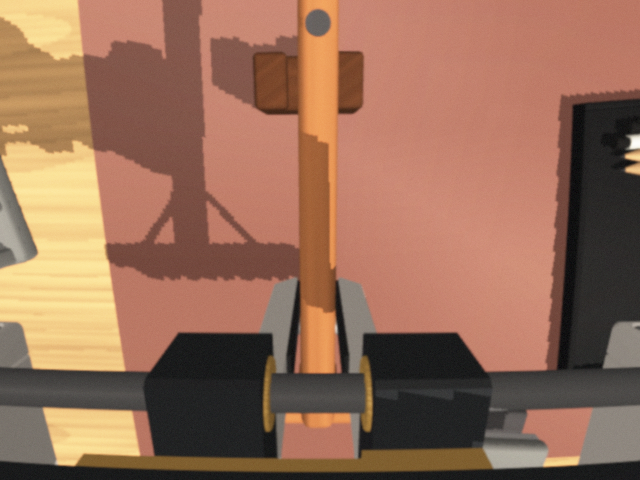

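View pics/t16.png

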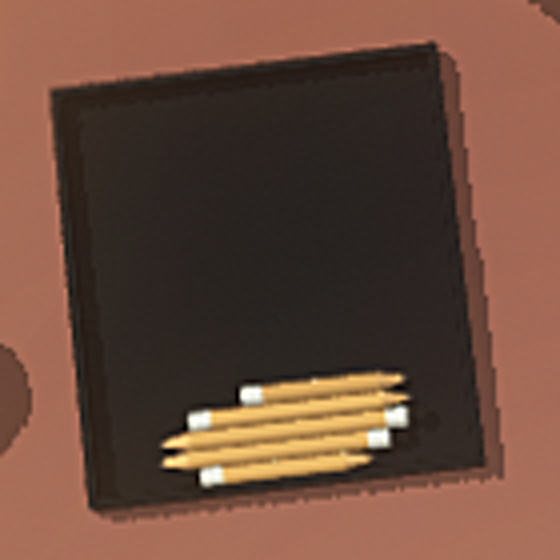

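The top picture shows the row lying solid against the near wall: the nearest pencil's centre at (285,470) is 11.3 mm from the wall's outer edge, against 6 + ~5.5 mm expected. Lowering the rake onto the rest.

```bash
python3 -m handwheel '[{"delta_pos":[-0.7,8,0.3],"yaw":0.001},{"delta_pos":[-1,25,0.5],"yaw":0.001},{"delta_pos":[-1,42,0.5],"yaw":0.001},{"delta_pos":[-1,54,0.5],"yaw":0.001},{"delta_pos":[-1,60,0.5],"yaw":0.001},{"delta_pos":[-1,64,0.5],"yaw":0.001},{"delta_pos":[-1,66,0.5],"yaw":0.001},{"delta_pos":[-1,66,0.5],"yaw":0.001}]' 255
python3 -c "
from h import *
go([.5772,-.1675,.0322],1.574)
o=robot.get_obs();print(o['wrist_force'],o['wrist_torque'])"
```

```text
time: 19.65
tool_pos: [0.5779, -0.1684, 0.0493]
ee_rot: [-1.572, 0.0, 1.573]
wrist_force: [-0.0, -0.1, -1.5]
width: 0.0179
delta [ 0.9 17.1  0.7] yaw -0.001 F [-0.  -0.1 -1.5] t 19.65
[-0.04332328 -0.07170427 -1.4537542 ] [ 0.03573036 -0.0579151  -0.01734141]
```

```bash
python3 -m handwheel '[{"delta_pos":[0.8,2,0.7],"yaw":0},{"delta_pos":[0.8,4,0.7],"yaw":0},{"delta_pos":[0.8,6,0.7],"yaw":0},{"delta_pos":[0.8,8,0.7],"yaw":0},{"delta_pos":[0.8,9.5,0.7],"yaw":0},{"delta_pos":[0.8,11,0.7],"yaw":0},{"delta_pos":[0.8,11,0.7],"yaw":0}]' 255
python3 -c "
from h import *
go([.5772,-.1675,.0322],1.574)
o=robot.get_obs();print(o['wrist_force'],o['wrist_torque'])"
```

```text
time: 20.35
tool_pos: [0.5768, -0.1674, 0.0376]
ee_rot: [-1.57, -0.0, 1.573]
wrist_force: [-0.2, 0.4, -1.3]
width: 0.0174
delta [-0.1  5.4 -0.4] yaw -0.001 F [-0.2  0.4 -1.3] t 20.35
[-0.17728753  0.44887628 -1.28088003] [ 0.01279186 -0.01671968  0.00924148]
```

```bash
python3 -m handwheel '[{"delta_pos":[0,1,0],"yaw":0},{"delta_pos":[0,2,0],"yaw":0},{"delta_pos":[0,3,0],"yaw":0},{"delta_pos":[0,4,0],"yaw":0},{"delta_pos":[0,4.5,0],"yaw":0},{"delta_pos":[0,4.5,0],"yaw":0}]' 255
python3 -c "
from h import *
go([.5772,-.1675,.0322],1.574)
o=robot.get_obs();print(o['wrist_force'],o['wrist_torque'])
s=robot.snapshot('wrist'); crop(s,0,0,640,480,1,'pics/w17.png')
s=robot.snapshot('scene'); crop(s,170,170,300,300,4.5,'pics/s17.png')"
```

```text
time: 20.95
tool_pos: [0.5772, -0.1675, 0.0337]
ee_rot: [-1.571, 0.0, 1.573]
wrist_force: [-0.1, -0.1, 0.4]
width: 0.0173
delta [ 0.   1.5 -0. ] yaw -0.001 F [-0.1 -0.1  0.4] t 20.95
[-0.07606709 -0.06005046  0.37104182] [-0.01230174  0.06241414 -0.0032751 ]
```

View pics/w17.png

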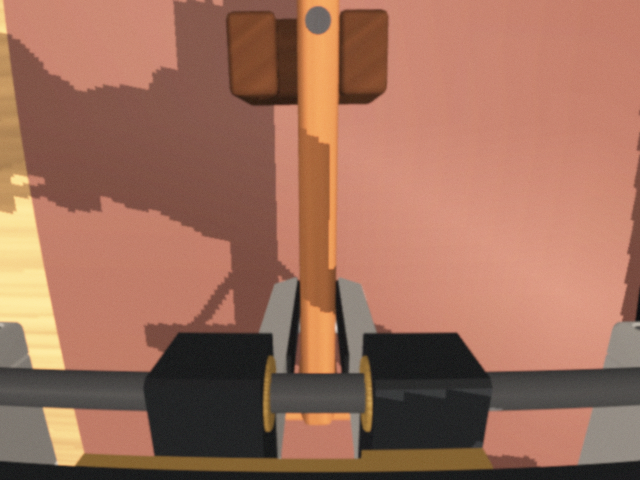

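View pics/s17.png

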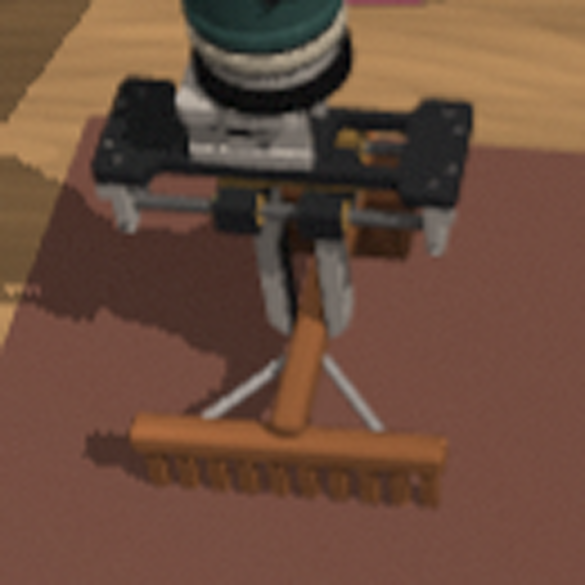

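The rake is over the rest, with its handle in the notch (dot at (318,20), originally (315,18)) and first contact felt. Lowering the last 1.5 mm.

```bash
python3 -m handwheel '[{"delta_pos":[0,0.7,0],"yaw":0},{"delta_pos":[0,1.3,0],"yaw":0},{"delta_pos":[0,1.8,0],"yaw":0},{"delta_pos":[0,1.8,0],"yaw":0}]' 255
python3 -c "
from h import *
go([.5772,-.1675,.0322],1.574)
o=robot.get_obs();print(o['wrist_force'],o['wrist_torque'])"
```

```text
time: 21.45
tool_pos: [0.577, -0.1675, 0.0322]
ee_rot: [-1.571, 0.0, 1.573]
wrist_force: [-0.4, 0.5, 3.8]
width: 0.0175
delta [-0.   0.  -0.2] yaw -0.001 F [-0.4  0.5  3.8] t 21.45
[-0.42796828  0.51084045  3.78154496] [ 0.17137773  0.3028713  -0.03682396]
```

```bash
python3 -m handwheel '[{"delta_pos":[0,0,0],"yaw":0},{"delta_pos":[0,0,0],"yaw":0},{"delta_pos":[0,0,0],"yaw":0},{"delta_pos":[0,0,0],"yaw":0},{"delta_pos":[0,0,0],"yaw":0},{"delta_pos":[0,0,0],"yaw":0}]' 100
python3 -m handwheel '[{"delta_pos":[0,-5,0],"yaw":0},{"delta_pos":[0,-20,0],"yaw":0},{"delta_pos":[0,-50,0],"yaw":0},{"delta_pos":[0,-85,0],"yaw":0},{"delta_pos":[0,-120,0],"yaw":0},{"delta_pos":[0,-125,30],"yaw":0},{"delta_pos":[0,-125,75],"yaw":0},{"delta_pos":[0,-125,120],"yaw":0},{"delta_pos":[0,-125,165],"yaw":0},{"delta_pos":[0,-125,195],"yaw":0},{"delta_pos":[0,-125,200],"yaw":0},{"delta_pos":[0,-125,200],"yaw":0}]' 100
python3 -c "
from h import *
go([.5772,-.1675,.0322],1.574)
o=robot.get_obs();print(o['wrist_force'],o['wrist_torque'])
s=robot.snapshot('top'); crop(s,170,130,470,290,2.6,'pics/t18.png');crop(s,350,160,450,280,5,'pics/t18b.png')
s=robot.snapshot('scene'); crop(s,150,170,470,350,2.5,'pics/s18.png')"
```

```text
time: 22.05
tool_pos: [0.5769, -0.1675, 0.0315]
ee_rot: [-1.571, -0.0, 1.573]
wrist_force: [-0.1, -0.3, 0.6]
width: 0.0568
time: 23.25
tool_pos: [0.3773, -0.1683, 0.1583]
ee_rot: [-1.574, 0.002, 1.572]
wrist_force: [-0.2, -0.3, 0.4]
width: 0.0573
delta [   0.8  126.7 -199.4] yaw -0.002 F [-0.2 -0.3  0.4] t 23.25
[-0.20468607 -0.34411784  0.38031857] [0.04548277 0.0177982  0.01820202]
```

View pics/t18b.png

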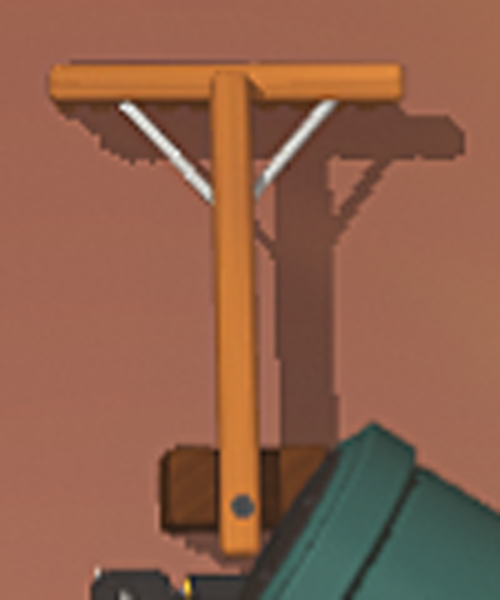

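View pics/t18.png

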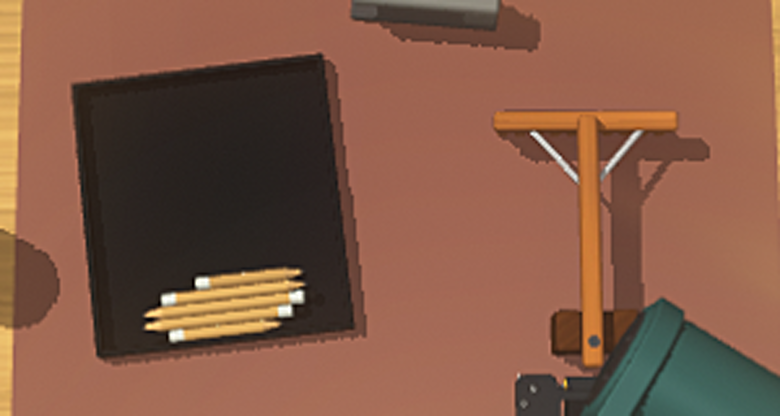

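View pics/s18.png

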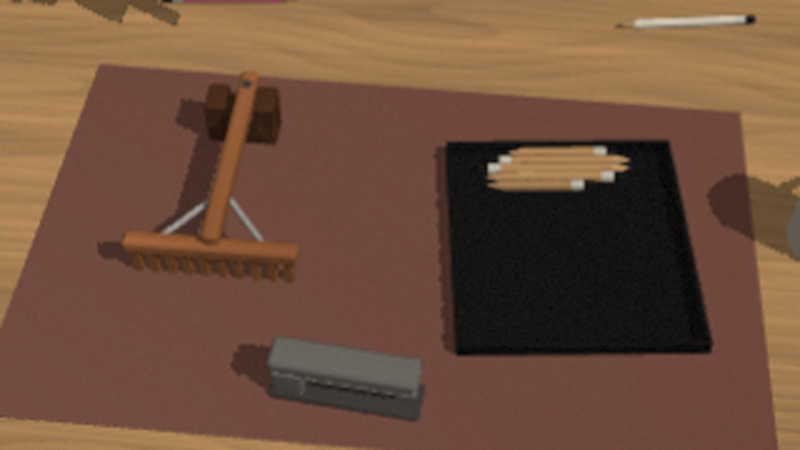

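The rake is back: its bar spans (50–402, 66–100) in the crop against (54–404, 66–100) before, with the rear end at the same row, so within about 2 mm. The pencils are still in their row. One numeric check of spacing from the wrist picture taken after the press.

Run:
```python
from h import *
import pickle
s=pickle.load(open('w15.pkl','rb'))
t=np.array([.5806,.1688,.1144]); c,n=np.cos(t[2]),np.sin(t[2])
im=cv2.cvtColor(s['image'],cv2.COLOR_RGB2GRAY)
from scipy.signal import argrelmin
for y in (-30,-40,40,45):
    xs=np.arange(-122,-55,.5)
    P=[[t[0]+(c*x-n*y)/1e3,t[1]+(n*x+c*y)/1e3,.0095] for x in xs]
    uv=w2px(s,P).astype(np.float32)
    v=cv2.remap(im,uv[:,0].reshape(-1,1),uv[:,1].reshape(-1,1),cv2.INTER_LINEAR).ravel().astype(int)
    m=argrelmin(cv2.GaussianBlur(v.astype(np.float32),(1,5),0).ravel(),order=6)[0]
    print(y,"minima",[(float(xs[i]),int(v[i])) for i in m],"lit",xs[v>110][[0,-1]])
o=robot.get_obs();print(o['time'])
```

```text
-30 minima [(-107.5, 173), (-98.0, 141), (-86.5, 137), (-75.5, 142), (-64.0, 152), (-58.5, 153)] lit [-118.5  -55.5]
-40 minima [(-121.0, 42), (-108.5, 120), (-98.0, 140), (-86.5, 136), (-75.5, 141), (-65.0, 140)] lit [-118.   -55.5]
40 minima [(-107.0, 176), (-96.0, 174), (-85.5, 177), (-69.5, 38), (-61.5, 38)] lit [-119.  -75.]
45 minima [(-107.0, 176), (-96.0, 173), (-86.0, 208), (-70.0, 37), (-58.0, 39)] lit [-118.5  -74.5]
23.35
```

Boundaries at about −108, −97, −86 and −75.5 mm are evenly spaced at about 11 mm at both sampled ends, with no dark floor between pencils. Handing in.

```bash
python3 -c "
from bench import robot
print(robot.close_job())"
```

```text
the job is handed in; nothing more can be done
None
```

The five pencils now lie in a closed row against the tray's near wall. The rake is back on its rest, and I handed the job in at about 23 s of the 48 s allowed.

**Combing and pressing:** I gripped the rake, set its teeth down behind all the pencils and combed them slowly to the near wall. I then pressed the row home twice, at about 4.6 N and then about 5 N, holding the second for half a second. Only the rake touched the pencils; the mug, stapler, tape dispenser and look-alike pencils were left alone.

**Last checks:**
- **Pencil row:** it lies flat, parallel and touching. The pencils are evenly spaced at about 11 mm, with no floor visible between them. The nearest one is against the wall as far as the camera can resolve.
- **Rake:** it lies in its notch within about 2 mm of where it started.
- **Gripper:** it is clear of everything.

**What did not go cleanly:**
- **Grip slip:** the rake tilted about 3° head-up in the grip during the first press, so I lowered it and pressed again. It straightened when I set it down on the rest.
- **Floor contact:** while I lowered it, the tooth tips brushed the tray floor at about 2.6 N, so I raised them at once. I saw no mark in the pictures, but did not inspect that spot closely.
- **Camera estimate:** the near-wall position from the wrist camera disagreed with the top camera by about 1 mm.

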